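Press a bushing into a turning blank with the bench quick clamp

TASK

Take the drilled wooden blank out of its stand, lay it down on its side on the bench, then take it again across its middle and lay it in the clamp's channel with the brass bushing facing the moving jaw. Pump the clamp's trigger to drive the jaw forward until the bushing is pressed in flush, without crushing the wood and without pushing the jaw by hand meanwhile. Then press the release lever and slide the jaw fully back, leaving the blank lying in the channel and the jar, gouge and chuck alone.

Things in the scene. Friction and masses are not known exactly. Their poses are not given: they have to be found in the camera images.
- clamp: Bench quick clamp screwed to the bench; plywood base 12 thick, x -162 to 182, y +-50 (mm, this frame). Origin at bench level under the moving jaw's face when fully back; x = the way the jaw advances, towards the fixed anvil; y across; z up. Steel head x -145 to -45, y +-22, top z 65, with a fixed black grip on it, x -135 to -117, y +-14, top z 125, behind the trigger.
- channel (a point): Point on the floor of the dark wooden channel that takes the work, on its centre line, at x 90, z 22 mm in the clamp frame; axes as the clamp's. Channel: x 30 to 150, clear width 36 between rails whose tops are at z 30.
- anvil_face (a point): Point on the fixed steel anvil face, x 150, z 36 mm in the clamp frame (middle height of a blank lying in the channel). Anvil: x 150 to 172, y +-30, top z 66. The blank goes between the jaw face and this face.
- trigger_pad (a point): Centre of the trigger's front face (looks to clamp +x), 52 mm above its pivot at x -70, z 65 in the clamp frame. The trigger is an upright black bar, 10 thick (x), 24 wide (y), z 68 to 130. Push or squeeze it towards clamp -x, to the fixed grip; it springs back by itself.
- trigger (a joint): Trigger angle (rad): 0 at rest, 0.6 at its stop (pad moved 30 mm to -x). A full squeeze advances the jaw up to 18 mm, in ratchet steps of 6 with up to 6 lost; the jaw holds while it springs back. At the pad: 3 to 6 N with the jaw running free, about 10 to 13 N while the bushing goes in; it goes hard short of its stop once the jaw bears on the wood; over about 60 N crushes the wood.
- jaw (a joint): Moving jaw travel (m): 0 fully back, up to 0.058. It can be slid back only when the release lever is down; it then needs about 4 N and stays where it is left. With the 100 mm blank clamped against the anvil it stands at about 0.050.
- jaw_tab (a point): Centre of the steel tab that stands on top of the moving jaw: 14 thick (x), 26 wide (y), 34 high (z 64 to 98 in the clamp frame). The jaw below is 32 wide, z 24 to 64; its face is 12 mm ahead (+x) of this point.
- jaw_face (a point): Point on the moving jaw's face, 36 mm above the bench (middle height of a blank lying in the channel).
- release_pad (a point): Point on the top of the release lever, where it is pressed down: a steel paddle 26 wide (x), 52 long, standing out from the clamp head on its -y side (hinge 26 mm from the centre line at x -95, z 52) and sloping up outwards; this point is 43 mm out from the hinge. Fully pressed, this point sinks about 20 mm. It needs about 5 N and stays down where it is left.
- release (a joint): Release lever angle (rad): 0 up (jaw is ratcheted), 0.45 fully down (jaw free both ways; the trigger drives nothing then). Stays where it is left.
- stand: Plywood pocket that holds the blank upright, fixed to the bench: 46 x 46 mm, 48 high, walls 7 mm, inner floor 7 mm above the bench, inside 32 x 32 mm; base plate 90 x 90 x 6 mm. Origin on the bench under its centre, z up, walls along x and y.
- blank_mid (a point): Centre of the loose wooden blank, 28 x 28 x 100 mm, 85 g; z runs along its length towards the bushing end, x and y are square to its sides. It starts upright in the stand, bushing up, with its foot 7 mm above the bench and its top end 107 mm above it.
- bushing_end (a point): Centre of the outer face of the brass bushing, diameter 18 mm, which stands out of the middle of one end of the blank (blank's +z end).
- bushing (a joint): How far the bushing stands out of the wood (m): 7 to 12 mm at the start, 0 when flush. It takes about 8 N to push in and stays where it is left.
- wax_jar_mid (a point): Centre of a loose glass jar with a steel lid, diameter 64, height 60 mm. Leave alone.
- gouge_mid (a point): Point in a loose turning gouge lying on the bench, about 380 mm long along x, wooden handle from 180 mm behind to 20 ahead of this point, blade ahead; 24 mm high. Leave alone.
- chuck_mid (a point): Centre of a loose steel lathe chuck body, diameter 90, height 42 mm. Leave alone.

How it is judged (in metres and radians):
On the way, in this order (a step that is already met when the one before it is completed fails the run):
1. the blank is laid down on its side on the bench and let go (angle between blank_mid's own z axis and vertical between 1.45 and 1.69 rad and height (world z) of blank_mid below 0.019 m and contact force between the fingers and blank below 0.2 N), for 0.1 s.
2. the blank lies in the channel, bushing towards the moving jaw, let go (x of blank_mid in the frame of clamp between 0.058 and 0.103 m and y of blank_mid in the frame of clamp between -0.007 and 0.007 m and z of blank_mid in the frame of clamp between 0.032 and 0.04 m and angle between the z axis of blank_mid and the x axis of clamp, either way round below 0.12 rad and x of bushing_end in the frame of clamp below 0.07 m and contact force between the fingers and blank below 0.2 N and value of joint bushing above 0.005 m), for 0.1 s.
3. the jaw has come up against the wood and the bushing is flush (within 2 mm) (value of joint bushing below 0.002 m and value of joint jaw above 0.045 m and x of blank_mid in the frame of clamp above 0.094 m and contact force between the fingers and blank below 0.2 N), for 0.05 s.
At the end, for the whole second after the job is handed in: Blank at rest in the channel (across within 7 mm, aligned within 0.12 rad, centre 58 to 103 mm along the clamp and 32 to 40 mm up), bushing towards the jaw and flush within 2 mm; jaw within 4 mm of its fully-back stop; trigger let go (under 0.1 rad); nothing held (x of blank_mid in the frame of clamp between 0.058 and 0.103 m and y of blank_mid in the frame of clamp between -0.007 and 0.007 m and z of blank_mid in the frame of clamp between 0.032 and 0.04 m and angle between the z axis of blank_mid and the x axis of clamp, either way round below 0.12 rad and x of bushing_end in the frame of clamp below 0.07 m and contact force between the fingers and blank below 0.2 N and value of joint bushing below 0.002 m and value of joint jaw below 0.004 m and linear speed of blank below 0.02 m/s and value of joint trigger below 0.1 rad); the robot touches nothing.
It fails at once if the wood is crushed: more than 120 N between the jaw and the blank (contact force between jaw and blank above 120 N).
It fails at once if the jaw is pushed by hand before the bushing is flush (contact force between the fingers and jaw above 3 N and value of joint bushing above 0.002 m).
It fails at once if the jar, gouge or chuck is disturbed (moved more than 20 mm) (distance of any of wax_jar_mid, gouge_mid, chuck_mid from where it was at the start of the episode above 0.02 m).
It also fails if it takes over 61 s, if anything falls off the work surface, if the arm or the gripper's body presses on something with over 40 N, if the wrist force passes 120 N, or if a joint passes its speed limit or range.

ROBOT

A 7-joint arm with a two-finger parallel gripper is mounted at the origin on the work surface. World frame = base frame: x ahead of the robot, y to its left, z up, the work surface at z = 0. Lengths are in m, angles in degrees, forces in N, time in s.
With the tool pointing down it reaches from about 0.425 to 0.875 m from the base axis. Payload 4.7 kg.
Tool frame: the origin (TCP) lies at the very end of the fingers, on their centre line; the grasp point (between the pads) lies 19 mm behind it; z points along the fingers, y is the direction in which the jaws open and shut (so a half turn about z gives the same grasp; the last joint's range is limited). The gripper opens to 87 mm and grips with 3 to 60 N. Pads are 19 mm wide; open, the fingers measure 117 mm over their backs; the gripper's body (75 mm by 190 mm) begins 51 mm behind the grasp point.
Start: joints at [76.095, 18.392, -4.016, 83.108, 1.295, 78.541, -3.26], TCP at [0.165, -0.629, 0.223] pointing down, gripper open.
Joint ranges: [-163.93, 163.93], [-17.29, 119.83], [-79.2, 71.16], [3.27, 140.29], [-89.18, 269.18], [5.43, 117.66], [-154.24, 154.24]. Speed limits (degrees/s): [147.25, 147.25, 180, 180, 180, 180, 180].

INTERFACE

Orientations are given as [roll, pitch, yaw] about the fixed x, y, z axes, in that order (R = Rz(yaw) Ry(pitch) Rx(roll)).
In Python, from cell import env gives the robot as it stands.
- The arm moves only by the tool servo_tool, never from a script. Its argument "increments" is a list that holds one entry, the list of rows, each a list of 7 numbers: the shift along the tool's x, y, z in m, then the turn, a rotation vector about the tool's x, y, z in degrees, then the opening, from -1 (shut) to 1 (fully open). In form: [[[dx, dy, dz, rx, ry, rz, fingers], ...]]. A call has 1 to 20 rows; each row is the pose to reach, as a shift and turn from the pose commanded when the call began, along the tool's axes at that moment; what a row does not reach only later rows make up. A row lasts 1/10 s, in which the tool goes at most 50 mm and 8.59 degrees, less where a joint would pass 70% of its speed; a pose out of reach is approached as far as the arm can. A call with a gripper value outside its range is refused whole. The fingers move at their own pace and stop on an object; "squeeze" is the grip in N (left out, the last holds). Time passes only in rows, so rows that repeat a pose let the fingers close. It gives the time, the measured TCP pose, the force and the opening at its end, in the units of the state.
- env.get_obs(): the state, without advancing time (a new reading comes with each control period).
- env.read_camera(name): name is "scene" or "top"; returns a dict with "frame" (480x640x3 uint8, blue, green, red), "intrinsics" (3x3 intrinsics, pixels), "D" ([k1, k2, p1, p2, k3] as OpenCV has them; the pictures are not rectified), "rvec" (rotation vector, rad) and "tvec" (3), from world to camera coordinates, as OpenCV has them. Camera axes: x right, y down, z forward; pixel columns grow to the right and rows downward; lengths in m; the calibration is good to about 2 mm. A picture is of the moment at which its call begins. There is no depth.
- env.sign_off(): hands the job in, once; it reports no verdict.
The state is a dict: "time_s": time; "qpos": joint angles; "joint_velocities": joint speeds; "effort": joint torques, N m; "tool_pos": TCP position; "tool_rot": TCP orientation; "force": force on the tool from outside, world axes, zero at the start; "wrist_torque": the same for the moment, N m; "grip_width": finger opening in m.
Only numpy, scipy, OpenCV 4.12 (cv2) and the standard library are available. Lean on these libraries where they do the work, as an engineer would, in place of code of your own. Each camera call takes 0.05 s, during which the arm holds its last target.

## Working session

There is one attempt and no reset: what is moved stays moved. The work goes in short steps, Python scripts to look and compute and a tool call to move; the robot and the scene stay as the last step left them, time stands still between calls to the robot, and variables do not carry over. Pictures are saved under pics/ and viewed, and the job is handed in when it is done.

Besides the shell and the picture viewer there is one more tool, called by a JSON object that holds its "op" and its "data", one argument or row to a line. servo_tool: Moves the arm, as the interface text tells. Its arguments: {"type":"object","properties":{"increments":{"type":"array","items":{"type":"array","items":{"type":"array","items":{"type":"number"}}}},"squeeze":{"type":"number"}},"required":["increments"]}

```bash
ls; mkdir -p pics; python3 - <<'E'
from cell import env
import cv2,numpy as np,pickle
print(env.get_obs())
d={}
for n in("scene","top"):
    c=env.read_camera(n);cv2.imwrite(f"pics/{n}0.png",c["frame"]);d[n]={k:np.array(c[k]) for k in c if k!="frame"}
    R=cv2.Rodrigues(d[n]["rvec"])[0];print(n,c["intrinsics"],c["D"],"pos",-R.T@np.array(c["tvec"]).ravel())
pickle.dump(d,open("cal.pkl","wb"))
E
```

```text
pics
{'time_s': 0.0, 'qpos': array([76.09470623, 18.43964827, -4.01578812, 83.17506897,  1.29329201,
       78.54084574, -3.2593824 ]), 'joint_velocities': array([ 0.01591358,  0.03313923, -0.03651194, -0.06552335, -0.05111594,
       -0.09805967, -0.01416184]), 'effort': array([ 7.24035181e-05, -4.91292071e+01, -4.03772732e-01, -3.12525809e+01,
       -6.40113931e-02,  4.37561644e-02,  1.41143446e-04]), 'tool_pos': array([ 0.16490914, -0.62815665,  0.22145341]), 'tool_rot': array([-1.79889587e+02,  4.01410305e-03,  1.47155712e+01]), 'force': array([1.37406426, 0.12500244, 0.9869163 ]), 'wrist_torque': array([-0.00241859,  0.0399149 ,  0.00939569]), 'grip_width': 0.08692787297954778}
scene [[618.90132652   0.         321.99191479]
 [  0.         618.90132652 235.19280361]
 [  0.           0.           1.        ]] [-0.09502706  0.          0.          0.          0.        ] pos [1.36517081 0.54341281 1.18400007]
top [[495.70952894   0.         326.72143023]
 [  0.         495.70952894 244.42166148]
 [  0.           0.           1.        ]] [-0.04860379  0.          0.          0.          0.        ] pos [0.41513769 0.01380264 1.43208608]
```

View pics/scene0.png

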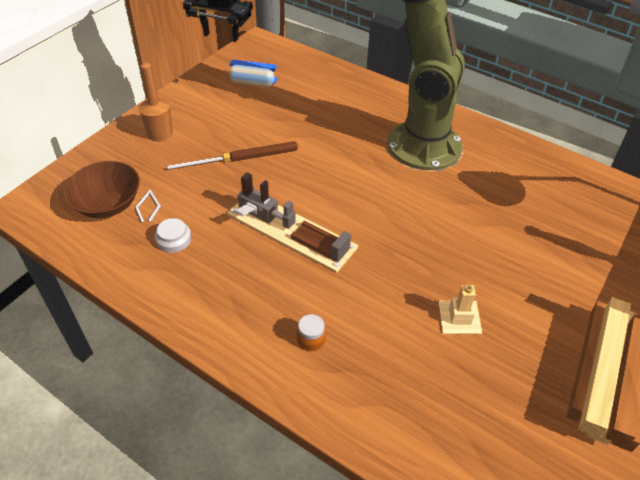

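View pics/top0.png

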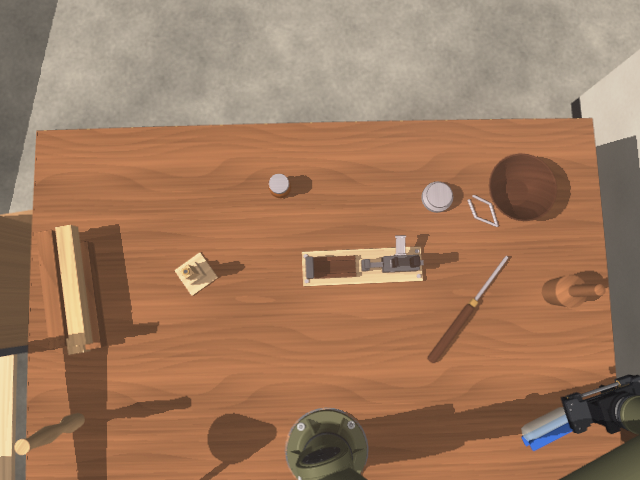

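```bash
python3 - <<'E'
import cv2
s=cv2.imread("pics/scene0.png");t=cv2.imread("pics/top0.png")
def z(im,x,y,w,h,k,n): cv2.imwrite(f"pics/{n}.png",cv2.resize(im[y:y+h,x:x+w],None,fx=k,fy=k,interpolation=cv2.INTER_CUBIC))
z(s,220,165,150,110,5,"s_clamp");z(t,295,225,140,70,5,"t_clamp")
import numpy as np
a=cv2.resize(s[275:345,430:490],None,fx=6,fy=6,interpolation=cv2.INTER_CUBIC);b=cv2.resize(t[245:315,165:225],None,fx=6,fy=6,interpolation=cv2.INTER_CUBIC)
cv2.imwrite("pics/stand.png",np.hstack([a,b]))
E
```

```text
(no output)
```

View pics/s_clamp.png

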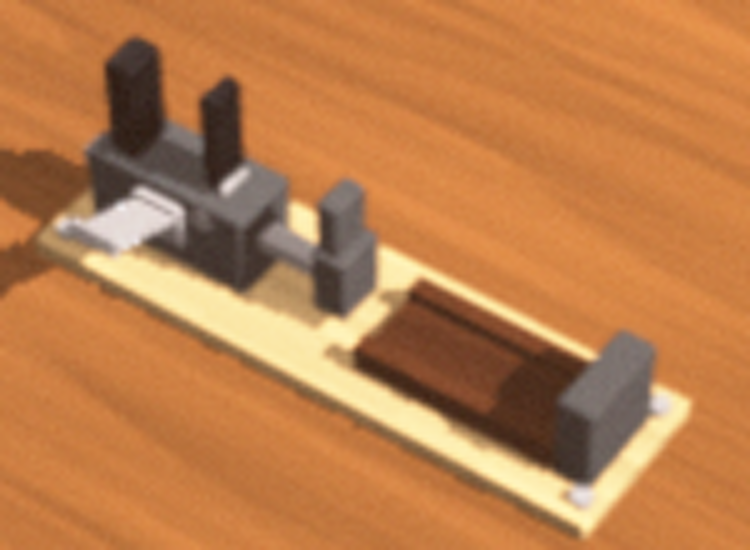

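View pics/t_clamp.png

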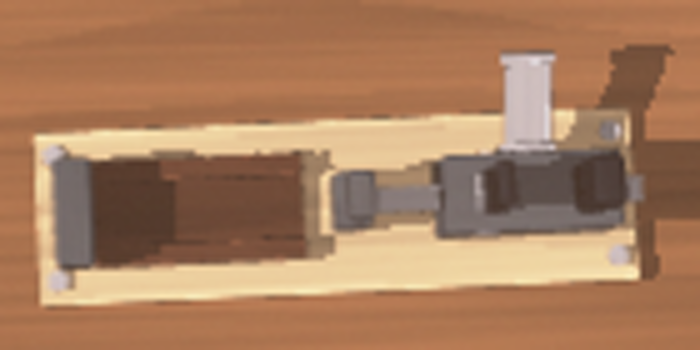

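View pics/stand.png

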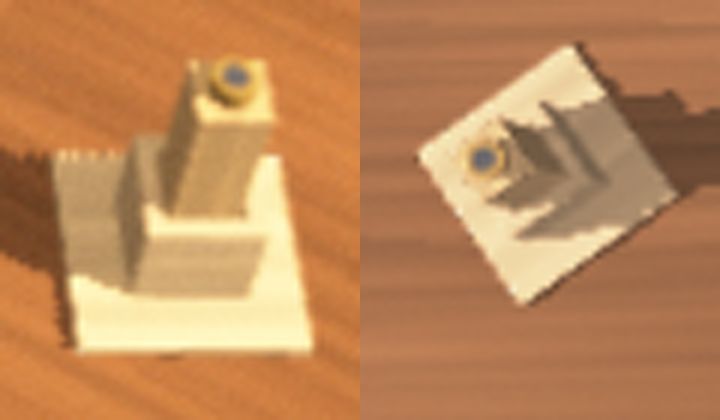

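```bash
cat > h.py <<'E'
import cv2,numpy as np,pickle
from scipy.optimize import least_squares
cal=pickle.load(open("cal.pkl","rb"))
def proj(n,P): 
    c=cal[n];return cv2.projectPoints(np.asarray(P,float).reshape(-1,3),c["rvec"],c["tvec"],c["intrinsics"],c["D"])[0].reshape(-1,2)
def tri(ps,pt):
    f=lambda X:np.r_[proj("scene",X)[0]-ps,proj("top",X)[0]-pt]
    r=least_squares(f,[.5,0,.05]);return r.x,r.fun
def T(p,L):
    c,s=np.cos(p[2]),np.sin(p[2]);L=np.atleast_2d(L)
    return np.c_[p[0]+c*L[:,0]-s*L[:,1],p[1]+s*L[:,0]+c*L[:,1],L[:,2]]
def fit(obs,p0):
    # obs list (cam,pix,local)
    f=lambda p:np.concatenate([proj(n,T(p,l))[0]-np.array(q) for n,q,l in obs])
    r=least_squares(f,p0,loss="soft_l1");return r.x,f(r.x).reshape(-1,2)
E
python3 - <<'E'
from h import *
S=lambda x,y,ox,oy,k:((x+.5)/k-.5+ox,(y+.5)/k-.5+oy)
t=lambda x,y:S(x,y,295,225,5); s=lambda x,y:S(x,y,220,165,5)
m=1e-3
A=lambda *a:np.array(a)*m
obs=[("top",t(35,135),A(182,-50,12)),("top",t(42,305),A(182,50,12)),("top",t(630,110),A(-162,-50,12)),("top",t(638,277),A(-162,50,12)),
("scene",s(585,524),A(182,-50,12)),("scene",s(690,403),A(182,50,12)),("scene",s(40,240),A(-162,-50,12)),
("top",t(54,160),A(172,-30,66)),("top",t(62,268),A(172,30,66)),("scene",s(590,410),A(172,-30,66)),("scene",s(625,333),A(150,30,66)),("scene",s(555,395),A(150,-30,66))]
p,r=fit(obs,[.55,0,1.57]);print(p,np.degrees(p[2]));print(r.round(1))
for n,f in(("top",t),("scene",s)):
    pts={"chan":A(90,0,22),"padtrig":A(-65,0,117),"tab":A(-12,0,98),"rel":A(-95,-69,65)}
    print(n,{k:proj(n,T(p,v))[0].round(1) for k,v in pts.items()})
a=lambda x,y:S(x,y,430,275,6); b=lambda x,y:S(x-360,y,165,245,6)
o=[("top",b(575,45),A(45,45,6)),("top",b(680,195),A(45,-45,6)),("top",b(525,303),A(-45,-45,6)),("top",b(418,155),A(-45,45,6)),]
q=np.array([T0 for T0 in [0]])
for sc in ([(78,350),(312,350),(280,158),(58,155)],):
  for rot in range(4):
    L=[(45,45),(45,-45),(-45,-45),(-45,45)]
    oo=o+[("scene",a(*sc[i]),A(*L[(i+rot)%4],6)) for i in range(4)]
    p2,r2=fit(oo,[.54,.35,0.5]);print(p2,np.degrees(p2[2]),abs(r2).max())
    if abs(r2).max()<3:print(r2.round(1))
print(tri(a(235,80),b(485,158)))
E
```

```text
[ 0.51269641 -0.1265218   1.58674425] 90.91374842181658
[[-0.1 -0.1]
 [-0.1  0.7]
 [-0.4 -0.3]
 [ 0.3  0.8]
 [-0.3  0.3]
 [ 0.1 -1.2]
 [-1.4 -0.7]
 [-0.6 -0. ]
 [-1.3  0.1]
 [ 0.4  1.6]
 [-1.  -2.1]
 [-0.3  0.7]]
top {'chan': array([334.4, 267.2]), 'padtrig': array([393.5, 262.1]), 'tab': array([373. , 263.6]), 'rel': array([399.9, 238.5])}
scene {'chan': array([316.3, 238.2]), 'padtrig': array([265.1, 186.6]), 'tab': array([282.5, 200.5]), 'rel': array([239.9, 212.6])}
[ 0.50532275  0.36203344 -0.97446221] -55.83257194147798 43.94898739166706
[ 0.50489162  0.36083303 -1.04176484] -59.68872879808429 34.560441492237715
[ 0.50519004  0.36195764 -0.97135208] -55.65437439006666 33.96633301061672
[ 0.50632469  0.36151307 -0.96071578] -55.04495951181724 39.46712770943935
(array([0.50587949, 0.36322533, 0.11398371]), array([-0.12867633,  0.0024158 , -0.13826338,  0.06936859]))
```

```bash
python3 - <<'E'
from h import *
S=lambda x,y,ox,oy,k:((x+.5)/k-.5+ox,(y+.5)/k-.5+oy)
t=lambda x,y:S(x,y,295,225,5); s=lambda x,y:S(x,y,220,165,5)
A=lambda *a:np.array(a)*1e-3
a=lambda x,y:S(x,y,430,275,6); b=lambda x,y:S(x-360,y,165,245,6)
L=[(45,45),(45,-45),(-45,-45),(-45,45)]
o=[("top",b(*q),A(*l,6)) for q,l in zip([(575,45),(680,195),(525,303),(418,155)],L)]
sc=[(312,350),(78,350),(58,155),(280,158)]
for rot in range(4):
    oo=o+[("scene",a(*sc[i]),A(*L[(i+rot)%4],6)) for i in range(4)]
    p2,r2=fit(oo,[.505,.36,-1]);print(p2,np.degrees(p2[2]),abs(r2).max())
    if abs(r2).max()<3:print(r2.round(1))
p=np.array([.5127,-.1265,1.5867])
def inv(w):
    c,s_=np.cos(p[2]),np.sin(p[2]);d=w[:2]-p[:2];return np.r_[c*d[0]+s_*d[1],-s_*d[0]+c*d[1],w[2]]*1000
for nm,ps,pt in [("tabtop",s(345,188),t(353,190)),("trigtop",s(222,88),t(500,188)),("griptop",s(135,52),t(598,187)),("relend",s(90,240),t(527,60))]:
    X,f=tri(ps,pt);print(nm,X.round(4),inv(X).round(1),f.round(1))
E
```

```text
[ 0.50566629  0.36118424 -0.9415006 ] -53.94401096013062 39.030854434449
[ 0.50467517  0.3604446  -0.9645022 ] -55.261905462433255 44.584381312659445
[ 0.50527691  0.36159243 -1.06836842] -61.2130013607952 37.115498285069805
[ 0.50562537  0.36295339 -0.98049347] -56.178137491922634 1.2280004493410956
[[-0.8 -0.4]
 [-0.9  0. ]
 [-1.   0.2]
 [-0.6 -0.7]
 [ 0.1 -0.3]
 [-0.2 -0.8]
 [-1.2 -0.5]
 [-0.5 -0.5]]
tabtop [ 0.5156 -0.1171  0.1066] [  9.4  -3.1 106.6] [ 0.1  0.   0.1 -0.1]
trigtop [ 0.5131 -0.1933  0.1301] [-66.8   0.7 130.1] [ 0.4  0.1  0.4 -0.2]
griptop [ 0.5132 -0.2475  0.1252] [-121.     1.4  125.2] [ 0.9  0.2  0.8 -0.5]
relend [ 0.5888 -0.2216  0.0687] [-96.3 -74.6  68.7] [ 0.4  0.1  0.4 -0.3]
```

```bash
cat >> h.py <<'E'
from scipy.spatial.transform import Rotation as Ro
def inc(pos,rot,tpos,trot):
    "increment from pose to target pose in tool axes"
    R=Ro.from_euler("xyz",rot,degrees=True);R2=Ro.from_euler("xyz",trot,degrees=True)
    return np.r_[R.inv().apply(np.array(tpos)-np.array(pos)),(R.inv()*R2).as_rotvec(degrees=True)]
def show(pos,rot,targets):
    for t,r in targets: print(t,r,"->",inc(pos,rot,t,r).round(4).tolist())
E
python3 - <<'E'
from h import *
show([.165,-.629,.223],[180,0,14.7],[([.45,-.42,.26],[180,0,14.7]),([.6,-.1,.26],[180,0,14.7]),([.6,.2,.26],[180,0,33.8]),([.506,.363,.2],[180,0,33.8])])
E
```

```text
[0.45, -0.42, 0.26] [180, 0, 14.7] -> [0.3287, -0.1298, -0.037, 0.0, 0.0, 0.0]
[0.6, -0.1, 0.26] [180, 0, 14.7] -> [0.555, -0.4013, -0.037, 0.0, 0.0, 0.0]
[0.6, 0.2, 0.26] [180, 0, 33.8] -> [0.6311, -0.6915, -0.037, 0.0, 0.0, -19.1]
[0.506, 0.363, 0.2] [180, 0, 33.8] -> [0.5816, -0.873, 0.023, 0.0, 0.0, -19.1]
```

{"op": "servo_tool", "data": {
  "increments": [
    [[0.041, -0.016, -0.005, 0, 0, 0, 1], [0.082, -0.032, -0.01, 0, 0, 0, 1], [0.123, -0.049, -0.014, 0, 0, 0, 1], [0.164, -0.065, -0.019, 0, 0, 0, 1], [0.205, -0.081, -0.023, 0, 0, 0, 1], [0.247, -0.097, -0.028, 0, 0, 0, 1], [0.288, -0.114, -0.032, 0, 0, 0, 1], [0.329, -0.13, -0.037, 0, 0, 0, 1], [0.362, -0.164, -0.037, 0, 0, 0, 1], [0.395, -0.203, -0.037, 0, 0, 0, 1], [0.428, -0.242, -0.037, 0, 0, 0, 1], [0.461, -0.282, -0.037, 0, 0, 0, 1], [0.494, -0.321, -0.037, 0, 0, 0, 1], [0.525, -0.361, -0.037, 0, 0, 0, 1], [0.555, -0.401, -0.037, 0, 0, 0, 1], [0.567, -0.449, -0.037, 0, 0, -3, 1], [0.58, -0.497, -0.037, 0, 0, -6, 1], [0.592, -0.545, -0.037, 0, 0, -9, 1], [0.605, -0.593, -0.037, 0, 0, -13, 1], [0.618, -0.642, -0.037, 0, 0, -16, 1]]
  ]
}}

```text
time_s: 2.1
tool_pos: [0.5992, 0.1465, 0.2592]
tool_rot: [180.0, 0.0, 30.8]
force: [0.5, -0.5, -0.4]
grip_width: 0.0868
```

```bash
python3 - <<'E'
from h import *
from cell import env
o=env.get_obs();print(o["time_s"],o["tool_pos"].round(4),o["tool_rot"].round(2),o["qpos"].round(1),o["force"].round(1))
# commanded pose
R=Ro.from_euler("xyz",[180,0,14.7],degrees=True)
p=np.array([.165,-.629,.223])+R.apply([.618,-.642,-.037]);print("cmd",p)
show(p,[180,0,30.7],[([.506,.363,.2],[180,0,33.8]),([.506,.363,.066],[180,0,33.8])])
E
```

```text
2.1 [0.5992 0.1465 0.2592] [1.7999e+02 3.0000e-02 3.0840e+01] [ 13.8  17.1 -37.4  83.9  10.4  82.5 -82.9] [ 0.5 -0.5 -0.4]
cmd [0.59985887 0.14880831 0.26      ]
[0.506, 0.363, 0.2] [180, 0, 33.8] -> [0.0286, -0.2321, 0.06, 0.0, 0.0, -3.1]
[0.506, 0.363, 0.066] [180, 0, 33.8] -> [0.0286, -0.2321, 0.194, 0.0, 0.0, -3.1]
```

{"op": "servo_tool", "data": {
  "increments": [
    [[0.006, -0.046, 0.01, 0, 0, -1, 1], [0.012, -0.093, 0.02, 0, 0, -2, 1], [0.017, -0.139, 0.03, 0, 0, -3.1, 1], [0.023, -0.186, 0.045, 0, 0, -3.1, 1], [0.0285, -0.232, 0.06, 0, 0, -3.1, 1], [0.0285, -0.232, 0.08, 0, 0, -3.1, 1], [0.0285, -0.232, 0.1, 0, 0, -3.1, 1], [0.0285, -0.232, 0.1, 0, 0, -3.1, 1]]
  ]
}}

```text
time_s: 2.9
tool_pos: [0.5038, 0.3575, 0.156]
tool_rot: [180.0, 0.4, 33.9]
force: [0.7, -0.9, -0.5]
grip_width: 0.0867
```

```bash
cat > look.py <<'E'
import sys,cv2,numpy as np
from cell import env
from h import *
def look(tag,boxes):
    ims=[]
    for n,b,k in boxes:
        f=env.read_camera(n)["frame"];x,y,w,h=b
        ims.append(cv2.resize(f[y:y+h,x:x+w],None,fx=k,fy=k,interpolation=cv2.INTER_CUBIC))
    H=max(i.shape[0] for i in ims)
    ims=[cv2.copyMakeBorder(i,0,H-i.shape[0],0,0,0) for i in ims] if False else [cv2.copyMakeBorder(i,0,H-i.shape[0],0,0,cv2.BORDER_CONSTANT) for i in ims]
    cv2.imwrite(f"pics/{tag}.png",np.hstack(ims))
def st():
    o=env.get_obs();print(round(o["time_s"],2),o["tool_pos"].round(4),o["tool_rot"].round(2),"q",o["qpos"].round(1),"F",o["force"].round(1),"w",round(o["grip_width"],4))
    return o
E
python3 - <<'E'
from look import *
st();look("a1",[("scene",(400,240,100,110),4),("top",(150,220,100,110),4)])
E
```

```text
2.9 [0.5038 0.3575 0.156 ] [179.99   0.37  33.87] q [  -4.    22.3  -42.5   91.4   15.5   72.8 -105.2] F [ 0.7 -0.9 -0.5] w 0.0867
```

View pics/a1.png

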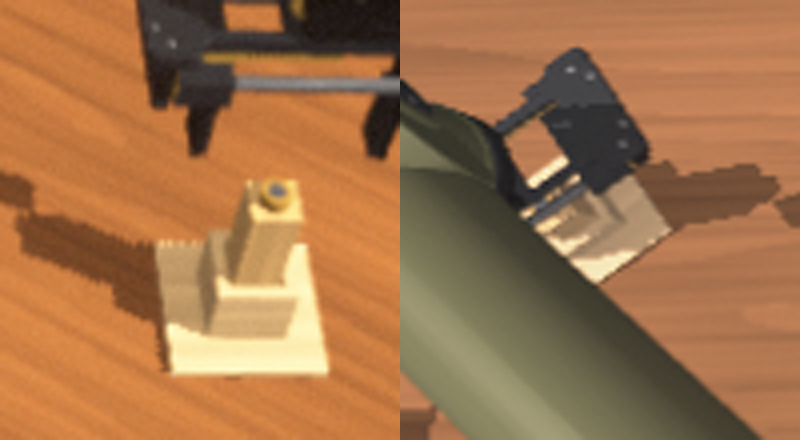

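```bash
python3 - <<'E'
from look import *
st()
E
```

```text
3.0 [0.5058 0.3584 0.1593] [-1.800e+02  6.000e-02  3.378e+01] q [  -3.9   22.1  -42.5   91.2   15.5   72.8 -105.2] F [ 0.8 -0.6  0.3] w 0.0869
```

{"op": "servo_tool", "data": {
  "increments": [
    [[0.0026, -0.0035, 0.03, 0, 0, 0, 1], [0.0026, -0.0035, 0.06, 0, 0, 0, 1], [0.0026, -0.0035, 0.08, 0, 0, 0, 1], [0.0026, -0.0035, 0.092, 0, 0, 0, 1], [0.0026, -0.0035, 0.092, 0, 0, 0, 0], [0.0026, -0.0035, 0.092, 0, 0, 0, -1], [0.0026, -0.0035, 0.092, 0, 0, 0, -1], [0.0026, -0.0035, 0.092, 0, 0, 0, -1], [0.0026, -0.0035, 0.092, 0, 0, 0, -1], [0.0026, -0.0035, 0.092, 0, 0, 0, -1]]
  ],
  "squeeze": 25
}}

```text
time_s: 4.0
tool_pos: [0.5061, 0.3632, 0.0679]
tool_rot: [180.0, -0.0, 33.8]
force: [0.2, -0.5, -0.3]
grip_width: 0.0472
```

```bash
python3 - <<'E'
from look import *
st()
E
```

```text
4.0 [0.5061 0.3632 0.0679] [ 1.7999e+02 -3.0000e-02  3.3810e+01] q [  -6.    27.4  -40.6   95.9   19.5   63.9 -108.3] F [ 0.2 -0.5 -0.3] w 0.0472
```

Not yet closed; hold and close, then lift.

{"op": "servo_tool", "data": {
  "increments": [
    [[0, 0, 0, 0, 0, 0, -1], [0, 0, 0, 0, 0, 0, -1], [0, 0, 0, 0, 0, 0, -1], [0, 0, 0, 0, 0, 0, -1], [0, 0, 0, 0, 0, 0, -1]]
  ]
}}

```text
time_s: 4.5
tool_pos: [0.5059, 0.3631, 0.0674]
tool_rot: [180.0, 0.0, 33.8]
force: [0.7, 0.9, -0.7]
grip_width: 0.0279
```

```bash
python3 - <<'E'
from h import *
def ray(n,px,z):
    f=lambda X:proj(n,[X[0],X[1],z])[0]-px
    return least_squares(f,[.6,0]).x
print("jar",ray("top",(279,184),.06),ray("scene",(312,325),.06));print("chuck",ray("top",(437,195),.042),"gouge",ray("top",(470,305),.012))
az=np.radians(25)
p=[.5059,.3631,.0674];r=[180,0,33.8]
show(p,r,[([.5059,.3631,.145],[180,0,33.8]),([.70*np.cos(az),.70*np.sin(az),.145],[180,0,25])])
E
```

```text
jar [0.7482126  0.11378761] [0.7506877  0.11818778]
chuck [ 0.7091218  -0.33768069] gouge [ 0.3918099  -0.42326379]
[0.5059, 0.3631, 0.145] [180, 0, 33.8] -> [0.0, 0.0, -0.0776, 0.0, 0.0, 0.0]
[np.float64(0.6344154509256549), np.float64(0.2958327832184896), 0.145] [180, 0, 25] -> [0.0694, 0.1274, -0.0776, 0.0, -0.0, 8.8]
```

```bash
python3 - <<'E'
from h import *
az=np.radians(18)
p=[.5059,.3631,.0674];r=[180,0,33.8]
show(p,r,[([.70*np.cos(az),.70*np.sin(az),.15],[180,0,18])])
E
```

```text
[np.float64(0.6657395614066074), np.float64(0.21631189606246318), 0.15] [180, 0, 18] -> [0.0512, 0.2109, -0.0826, 0.0, -0.0, 15.8]
```

{"op": "servo_tool", "data": {
  "increments": [
    [[0, 0, -0.02, 0, 0, 0, -1], [0, 0, -0.05, 0, 0, 0, -1], [0, 0, -0.083, 0, 0, 0, -1], [0.01, 0.042, -0.083, 0, 0, 3, -1], [0.02, 0.084, -0.083, 0, 0, 6, -1], [0.031, 0.126, -0.083, 0, 0, 9, -1], [0.041, 0.168, -0.083, 0, 0, 12, -1], [0.051, 0.211, -0.083, 0, 0, 15.8, -1], [0.051, 0.211, -0.083, 0, 0, 15.8, -1]]
  ]
}}

```text
time_s: 5.4
tool_pos: [0.6712, 0.2066, 0.149]
tool_rot: [179.7, -0.0, 17.3]
force: [0.5, -0.9, -1.0]
grip_width: 0.0277
```

```bash
python3 - <<'E'
from look import *
st();look("a2",[("scene",(320,200,160,150),3),("top",(200,150,140,150),2)])
o=st()
# tilt: keep TCP moving from z to final
for th,z in((20,.14),(45,.11),(65,.075)):
    R=Ro.from_euler("xyz",[180,0,18],degrees=True)*Ro.from_rotvec([0,th,0],degrees=True)
    print(th,R.as_euler("xyz",degrees=True).round(1),(80*np.cos(np.radians(th))+14*np.sin(np.radians(th))-19*np.cos(np.radians(th))))
E
```

```text
5.4 [0.6712 0.2066 0.149 ] [ 1.7966e+02 -1.0000e-02  1.7270e+01] q [   4.1   30.8  -33.8   79.1   17.5   75.3 -103.2] F [ 0.5 -0.9 -1. ] w 0.0277
5.5 [0.6663 0.2144 0.1495] [-1.7999e+02  9.0000e-02  1.7840e+01] q [   3.9   30.6  -34.2   79.3   17.2   75.3 -103.1] F [-0.4  0.1 -0.9] w 0.0279
20 [180. -20.  18.] 62.10953187449978
45 [180. -45.  18.] 53.03300858899106
65 [180. -65.  18.] 38.468022984695764
```

View pics/a2.png

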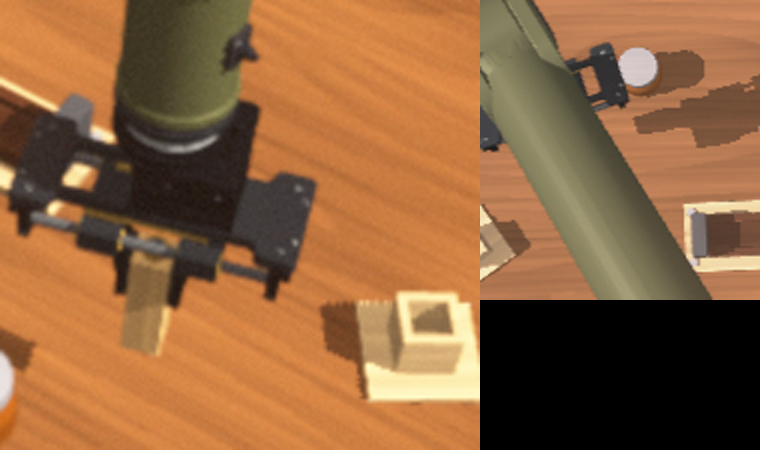

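{"op": "servo_tool", "data": {
  "increments": [
    [[0, 0, 0, 0, 8, 0, -1], [0, 0, 0, 0, 16, 0, -1], [0, 0, 0, 0, 24, 0, -1], [0, 0, 0, 0, 32, 0, -1], [0, 0, 0, 0, 40, 0, -1], [0, 0, 0, 0, 48, 0, -1], [0, 0, 0, 0, 56, 0, -1], [0, 0, 0, 0, 64, 0, -1], [0, 0, 0, 0, 68, 0, -1], [0, 0, 0, 0, 68, 0, -1]]
  ]
}}

```text
time_s: 6.5
tool_pos: [0.667, 0.2083, 0.1886]
tool_rot: [176.8, -51.3, 19.4]
force: [0.3, 0.4, -1.0]
grip_width: 0.0282
```

```bash
python3 - <<'E'
from look import *
st();look("a3",[("scene",(320,200,160,150),4)])
o=st()
E
```

```text
6.5 [0.667  0.2083 0.1886] [176.79 -51.3   19.44] q [ 2.000e+00 -1.000e-01 -2.430e+01  1.257e+02  5.910e+01  6.300e+00
 -1.507e+02] F [ 0.3  0.4 -1. ] w 0.0282
6.55 [0.6669 0.2097 0.189 ] [176.73 -51.32  19.6 ] q [ 7.000e-01 -1.000e-01 -2.300e+01  1.257e+02  5.910e+01  6.300e+00
 -1.507e+02] F [-0.5 -1.1 -0.5] w 0.0278
```

View pics/a3.png

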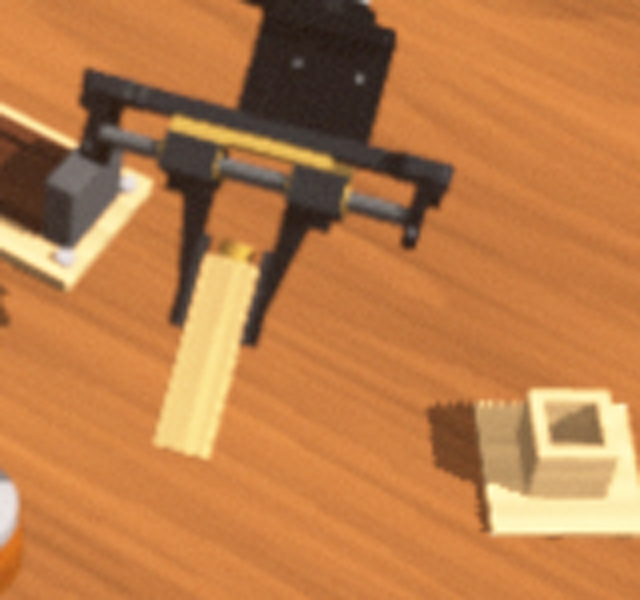

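{"op": "servo_tool", "data": {
  "increments": [
    [[-0.008, -0.005, 0.018, 0, -4, 0, -1], [-0.016, -0.01, 0.036, 0, -8, 0, -1], [-0.024, -0.015, 0.053, 0, -13, 0, -1], [-0.032, -0.02, 0.071, 0, -13, 0, -1], [-0.04, -0.02, 0.088, 0, -13, 0, -1], [-0.049, -0.02, 0.106, 0, -13, 0, -1], [-0.049, -0.02, 0.106, 0, -13, 0, -1]]
  ]
}}

```text
time_s: 7.25
tool_pos: [0.71, 0.2434, 0.0794]
tool_rot: [177.6, -37.9, 18.8]
force: [0.5, 0.3, -1.5]
grip_width: 0.028
```

```bash
python3 - <<'E'
from look import *
st();look("a4",[("scene",(270,200,200,150),4)])
o=st()
R=Ro.from_euler("xyz",o["tool_rot"],degrees=True)
for a in(14,-14):
  for b in(14,-14): print((o["tool_pos"]+R.apply([a*1e-3,b*1e-3,.061])).round(4))
E
```

```text
7.25 [0.71   0.2434 0.0794] [177.58 -37.95  18.77] q [  -6.2   17.4  -19.4  113.1   41.3   16.2 -131.4] F [ 0.5  0.3 -1.5] w 0.028
7.3 [0.7106 0.2436 0.0813] [177.58 -38.09  18.78] q [  -6.1   17.2  -19.5  113.1   41.2   16.2 -131.3] F [-0.7  0.2 -1.5] w 0.0277
[0.7616 0.2434 0.0424]
[0.7533 0.2702 0.0415]
[0.7407 0.2363 0.0251]
[0.7324 0.2631 0.0242]
```

View pics/a4.png

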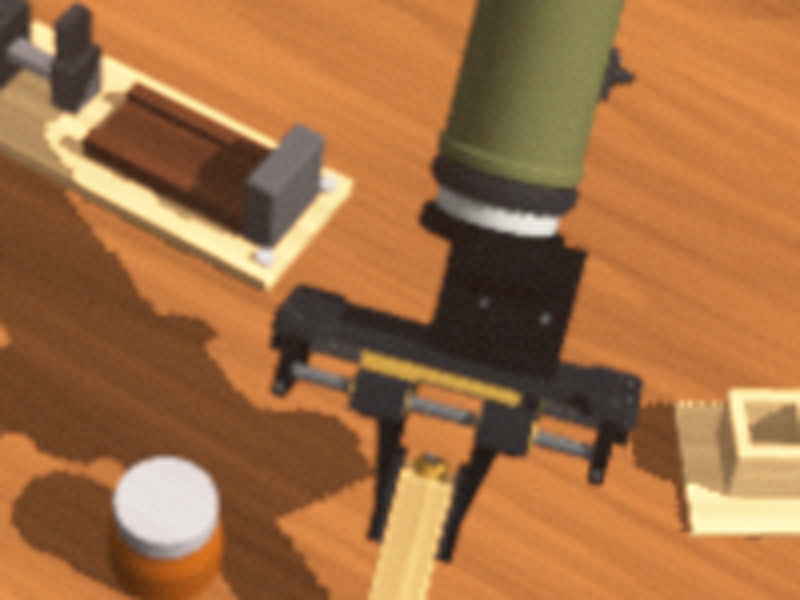

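{"op": "servo_tool", "data": {
  "increments": [
    [[0, 0, 0, 0, 0, 0, -1], [0, 0, 0, 0, 0, 0, -1], [0, 0, 0, 0, 0, 0, -1], [0, 0, 0, 0, 0, 0, -1], [0, 0, 0, 0, 0, 0, -1]]
  ]
}}

```text
time_s: 7.8
tool_pos: [0.713, 0.2415, 0.0841]
tool_rot: [177.5, -38.4, 18.6]
force: [-0.2, 0.7, -0.8]
grip_width: 0.0278
```

```bash
python3 - <<'E'
from look import *
o=st()
R=Ro.from_euler("xyz",o["tool_rot"],degrees=True)
for a in(14,-14):
  for b in(14,-14): print((o["tool_pos"]+R.apply([a*1e-3,b*1e-3,.061])).round(4))
E
```

```text
7.8 [0.713  0.2415 0.0841] [177.5  -38.35  18.63] q [  -6.1   17.1  -19.4  113.    41.3   16.2 -131.4] F [-0.2  0.7 -0.8] w 0.0278
[0.7642 0.2412 0.0455]
[0.756  0.268  0.0446]
[0.7434 0.2342 0.0281]
[0.7352 0.2609 0.0272]
```

{"op": "servo_tool", "data": {
  "increments": [
    [[0, 0, 0.01, 0, 4, 0, -1], [0.001, 0, 0.02, 0, 8, 0, -1], [0.001, 0, 0.03, 0, 12, 0, -1], [0.002, 0, 0.038, 0, 16, 0, -1], [0.002, 0, 0.045, 0, 20, 0, -1], [0.002, 0, 0.045, 0, 20, 0, -1], [0.002, 0, 0.045, 0, 20, 0, -1]]
  ]
}}

```text
time_s: 8.5
tool_pos: [0.7659, 0.2526, 0.1393]
tool_rot: [176.9, -49.0, 20.0]
force: [0.8, -0.1, -0.9]
grip_width: 0.0277
```

```bash
cat >> look.py <<'E'
def feet():
    o=st()
    R=Ro.from_euler("xyz",o["tool_rot"],degrees=True)
    for a in(14,-14):
      for b in(14,-14): print((o["tool_pos"]+R.apply([a*1e-3,b*1e-3,.061])).round(4))
E
python3 -c "
from look import *
feet()"
```

```text
8.5 [0.7659 0.2526 0.1393] [176.93 -49.05  19.96] q [ -22.3   15.6   -0.   112.9   62.7    5.5 -154.2] F [ 0.8 -0.1 -0.9] w 0.0277
[0.8231 0.255  0.1104]
[0.8147 0.2817 0.1095]
[0.8059 0.2488 0.0893]
[0.7974 0.2754 0.0883]
```

```bash
python3 -c "
from look import *
o=st()
show(o['tool_pos'],o['tool_rot'],[([.72,.25,.11],[180,-38,19]),([.715,.24,.08],[180,-38,19])])"
```

```text
8.5 [0.7659 0.2526 0.1393] [176.93 -49.05  19.96] q [ -22.3   15.6   -0.   112.9   62.7    5.5 -154.2] F [ 0.8 -0.1 -0.9] w 0.0277
[0.72, 0.25, 0.11] [180, -38, 19] -> [-0.051, -0.0125, -0.0148, 2.4002, -11.0625, 0.4017]
[0.715, 0.24, 0.08] [180, -38, 19] -> [-0.079, -0.0055, -0.0008, 2.4002, -11.0625, 0.4017]
```

{"op": "servo_tool", "data": {
  "increments": [
    [[-0.013, -0.003, -0.004, 0.6, -3, 0.1, -1], [-0.025, -0.006, -0.008, 1.2, -6, 0.2, -1], [-0.038, -0.009, -0.011, 1.8, -9, 0.3, -1], [-0.051, -0.012, -0.014, 2.4, -11, 0.4, -1], [-0.065, -0.009, -0.007, 2.4, -11, 0.4, -1], [-0.079, -0.0055, -0.001, 2.4, -11, 0.4, -1], [-0.079, -0.0055, -0.001, 2.4, -11, 0.4, -1], [-0.079, -0.0055, -0.001, 2.4, -11, 0.4, -1]]
  ]
}}

```text
time_s: 9.3
tool_pos: [0.7144, 0.2404, 0.0797]
tool_rot: [179.9, -38.0, 19.1]
force: [0.9, 0.6, -0.9]
grip_width: 0.0276
```

```bash
python3 -c "
from look import *
feet()"
```

```text
9.3 [0.7144 0.2404 0.0797] [179.94 -38.02  19.1 ] q [   2.8   18.6  -27.1  112.6   36.9   15.2 -123.9] F [ 0.9  0.6 -0.9] w 0.0276
[0.7649 0.243  0.0403]
[0.7558 0.2694 0.0403]
[0.7441 0.2358 0.0231]
[0.7349 0.2622 0.023 ]
```

{"op": "servo_tool", "data": {
  "increments": [
    [[-0.006, 0, 0.008, 0, 0, 0, -1], [-0.0125, 0, 0.016, 0, 0, 0, -1], [-0.0125, 0, 0.016, 0, 0, 0, -1]]
  ]
}}

```text
time_s: 9.6
tool_pos: [0.714, 0.2411, 0.0588]
tool_rot: [179.9, -38.0, 19.2]
force: [-0.9, -0.5, -1.1]
grip_width: 0.028
```

```bash
python3 -c "
from look import *
feet()"
```

```text
9.6 [0.714  0.2411 0.0588] [179.92 -37.97  19.19] q [  -0.8   20.   -23.2  113.3   40.5   12.9 -127.8] F [-0.9 -0.5 -1.1] w 0.028
[0.7644 0.2437 0.0193]
[0.7553 0.2702 0.0193]
[0.7436 0.2365 0.0021]
[0.7344 0.2629 0.002 ]
```

{"op": "servo_tool", "data": {
  "increments": [
    [[-0.001, 0, 0.001, 0, 0, 0, -1], [-0.006, 0, 0.001, 0, 0, 0, -1], [-0.012, 0, 0.001, 0, 0, 0, -1], [-0.018, 0, 0.001, 0, 0, 0, -1], [-0.026, 0, 0.002, 0, 0, 0, -1], [-0.035, 0, 0.003, 0, 0, 0, -1], [-0.043, 0, 0.005, 0, 0, 0, -1], [-0.051, 0, 0.008, 0, 0, 0, -1], [-0.057, 0, 0.012, 0, 0, 0, -1], [-0.057, 0, 0.012, 0, 0, 0, -1]]
  ],
  "squeeze": 3
}}

```text
time_s: 10.6
tool_pos: [0.6769, 0.2276, 0.0121]
tool_rot: [179.8, -37.8, 19.2]
force: [-0.2, 0.5, -0.8]
grip_width: 0.0278
```

```bash
python3 -c "
from look import *
o=st();look('a5',[('scene',(270,240,200,150),4)])"
```

```text
10.6 [0.6769 0.2276 0.0121] [179.84 -37.79  19.23] q [ -11.5   19.5  -11.   119.9   56.4    5.6 -146.2] F [-0.2  0.5 -0.8] w 0.0278
```

View pics/a5.png

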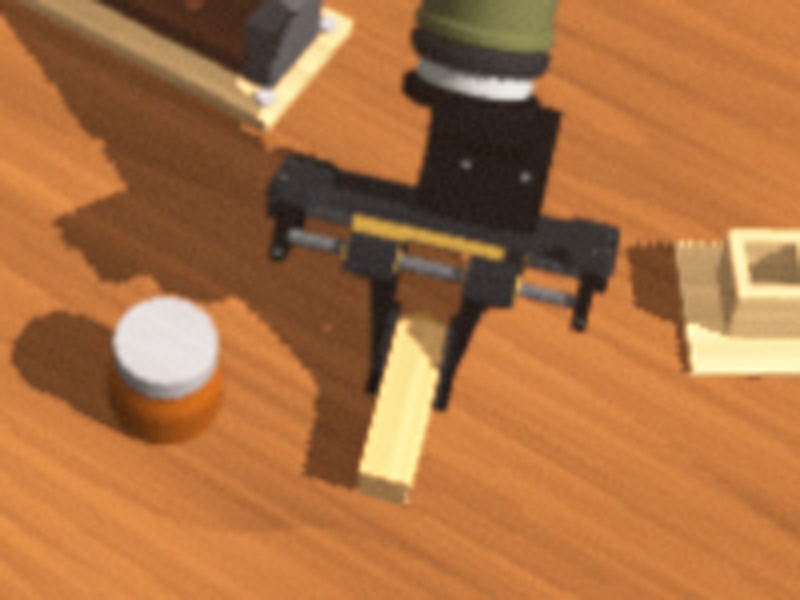

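{"op": "servo_tool", "data": {
  "increments": [
    [[0, 0, 0, 0, 0, 0, 0], [0, 0, 0, 0, 0, 0, 1], [0, 0, 0, 0, 0, 0, 1], [0, 0, 0, 0, 0, 0, 1], [0.006, 0, -0.008, 0, 0, 0, 1], [0.025, 0, -0.032, 0, 0, 0, 1], [0.05, 0, -0.063, 0, 0, 0, 1], [0.08, 0, -0.1, 0, -6, 0, 1], [0.11, 0, -0.13, 0, -14, 0, 1], [0.11, 0, -0.13, 0, -22, 0, 1], [0.11, 0, -0.13, 0, -30, 0, 1], [0.11, 0, -0.13, 0, -38, 0, 1], [0.11, 0, -0.13, 0, -38, 0, 1]]
  ]
}}

```text
time_s: 11.95
tool_pos: [0.6871, 0.2306, 0.1829]
tool_rot: [-179.9, 0.3, 19.0]
force: [1.7, 1.1, -0.5]
grip_width: 0.0869
```

```bash
python3 -c "
from look import *
o=st();look('a6',[('scene',(270,240,180,130),4)]);look('a6t',[('top',(180,120,150,150),5)])"
```

```text
11.95 [0.6871 0.2306 0.1829] [-179.92    0.28   18.99] q [   7.6   35.6  -44.7   72.2   24.2   81.9 -105.9] F [ 1.7  1.1 -0.5] w 0.0869
```

View pics/a6.png

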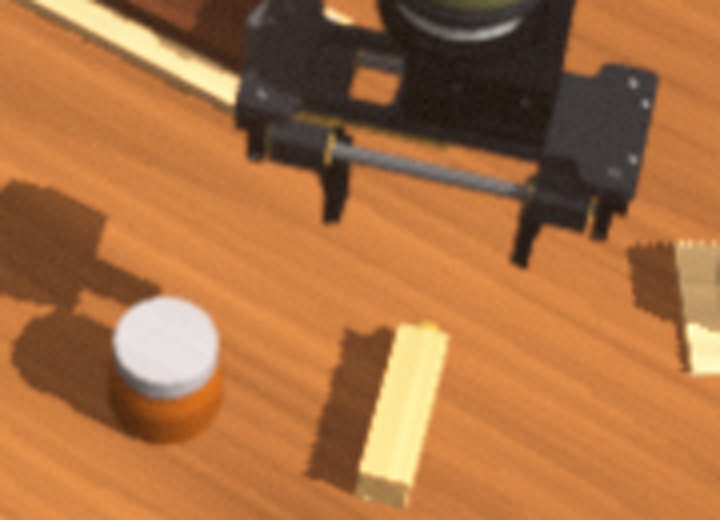

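View pics/a6t.png

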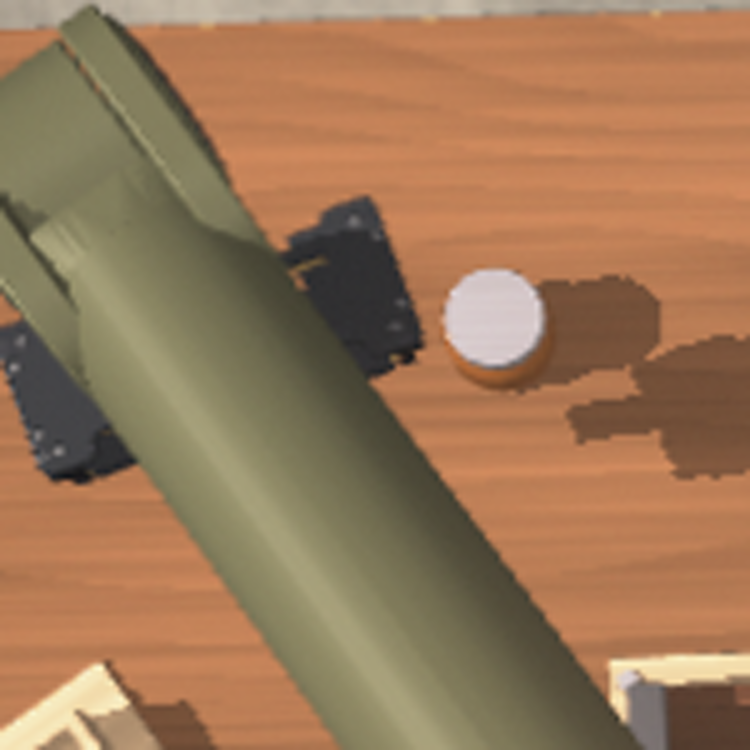

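```bash
python3 -c "
from look import *
S=lambda x,y:((x+.5)/4-.5+270,(y+.5)/4-.5+240)
L=[(-50,-14,28),(-50,14,28),(50,-14,28),(50,14,28),(50,-14,0),(50,14,0)]
P=[(398,325),(448,338),(365,467),(413,480),(357,492),(405,505)]
p,r=fit([('scene',S(*a),np.array(l)*1e-3) for a,l in zip(P,L)],[.72,.24,.33])
print(p,np.degrees(p[2]));print(r.round(1))
o=st()
y=np.degrees(p[2])
show(o['tool_pos'],o['tool_rot'],[([p[0],p[1],.1],[180,0,y]),([p[0],p[1],.008],[180,0,y])])"
```

```text
[0.68909736 0.2330154  0.34187784] 19.58815713116657
[[ 0.4 -1.5]
 [ 0.1 -2. ]
 [-1.1  0.4]
 [-0.3  0.1]
 [ 0.1  0.8]
 [ 0.6  0.5]]
12.05 [0.686  0.2315 0.1828] [-1.7992e+02  1.0000e-01  1.9090e+01] q [   7.7   35.3  -44.7   72.5   24.2   81.6 -105.9] F [-0.3  0.8  0. ] w 0.0868
[np.float64(0.6890973585301716), np.float64(0.23301540100457785), 0.1] [180, 0, np.float64(19.58815713116657)] -> [0.0035, -0.0003, 0.0828, -0.0779, 0.0991, -0.5015]
[np.float64(0.6890973585301716), np.float64(0.23301540100457785), 0.008] [180, 0, np.float64(19.58815713116657)] -> [0.0037, -0.0002, 0.1748, -0.0779, 0.0991, -0.5015]
```

{"op": "servo_tool", "data": {
  "increments": [
    [[0.002, 0, 0.04, 0, 0, -0.3, 1], [0.0035, 0, 0.08, 0, 0, -0.5, 1], [0.0035, 0, 0.12, 0, 0, -0.5, 1], [0.0035, 0, 0.15, 0, 0, -0.5, 1], [0.0035, 0, 0.171, 0, 0, -0.5, 0], [0.0035, 0, 0.171, 0, 0, -0.5, -1], [0.0035, 0, 0.171, 0, 0, -0.5, -1], [0.0035, 0, 0.171, 0, 0, -0.5, -1], [0.0035, 0, 0.171, 0, 0, -0.5, -1], [0.0035, 0, 0.171, 0, 0, -0.5, -1], [0.0035, 0, 0.171, 0, 0, -0.5, -1], [0.0035, 0, 0.171, 0, 0, -0.5, -1], [0.0035, 0, 0.171, 0, 0, -0.5, -1], [0.0035, 0, 0.171, 0, 0, -0.5, -1]]
  ],
  "squeeze": 20
}}

```text
time_s: 13.45
tool_pos: [0.6884, 0.2319, 0.0138]
tool_rot: [179.9, -0.0, 19.6]
force: [0.2, -0.4, 1.6]
grip_width: 0.028
```

```bash
python3 -c "
from look import *
o=st()
p=np.array([.5127,-.1265,1.5867])
ch=T(p,[.091,0,0])[0];print(ch)
show(o['tool_pos'],o['tool_rot'],[([.66,.21,.12],[180,0,19]),([ch[0],ch[1],.12],[180,0,90.9])])"
```

```text
13.45 [0.6884 0.2319 0.0138] [ 1.7994e+02 -1.0000e-02  1.9620e+01] q [   6.6   43.1  -41.2   81.3   29.4   66.6 -109. ] F [ 0.2 -0.4  1.6] w 0.028
[ 0.51125283 -0.03551151  0.        ]
[0.66, 0.21, 0.12] [180, 0, 19] -> [-0.0341, 0.0112, -0.1062, 0.0591, -0.0108, 0.6172]
[np.float64(0.5112528267449578), np.float64(-0.035511507927816), 0.12] [180, 0, 90.9] -> [-0.2567, 0.1925, -0.1061, 0.0578, 0.0277, -71.2828]
```

{"op": "servo_tool", "data": {
  "increments": [
    [[0, 0, -0.03, 0, 0, 0, -1], [0, 0, -0.075, 0, 0, 0, -1], [-0.02, 0.015, -0.115, 0, 0, 0, -1], [-0.045, 0.034, -0.125, 0, 0, -8, -1], [-0.073, 0.055, -0.125, 0, 0, -16, -1], [-0.1, 0.076, -0.125, 0, 0, -24, -1], [-0.129, 0.096, -0.125, 0, 0, -32, -1], [-0.156, 0.117, -0.125, 0, 0, -40, -1], [-0.184, 0.138, -0.125, 0, 0, -48, -1], [-0.211, 0.159, -0.125, 0, 0, -56, -1], [-0.239, 0.179, -0.125, 0, 0, -64, -1], [-0.257, 0.1925, -0.125, 0, 0, -71.3, -1], [-0.257, 0.1925, -0.125, 0, 0, -71.3, -1], [-0.257, 0.1925, -0.125, 0, 0, -71.3, -1]]
  ]
}}

```text
time_s: 14.85
tool_pos: [0.5108, -0.0361, 0.1387]
tool_rot: [180.0, 0.1, 90.7]
force: [1.1, 0.6, -0.0]
grip_width: 0.0276
```

```bash
python3 -c "
from look import *
o=st();look('a7',[('scene',(220,130,150,140),5)]);look('a7t',[('top',(295,205,140,100),5)])
st()"
```

```text
14.85 [ 0.5108 -0.0361  0.1387] [1.7997e+02 6.0000e-02 9.0730e+01] q [ 61.1  14.2 -66.4 107.   14.1  67.8  -9.3] F [ 1.1  0.6 -0. ] w 0.0276
14.95 [ 0.5113 -0.0344  0.139 ] [1.7994e+02 1.0000e-02 9.0930e+01] q [ 61.   14.2 -66.5 106.9  14.1  67.9  -9.3] F [ 0.1 -0.5 -0.4] w 0.0278
```

View pics/a7.png

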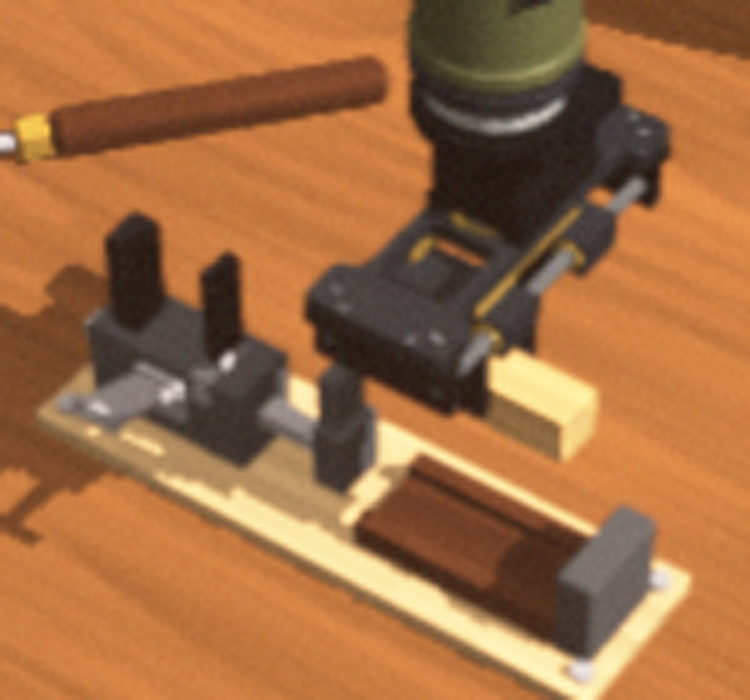

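View pics/a7t.png

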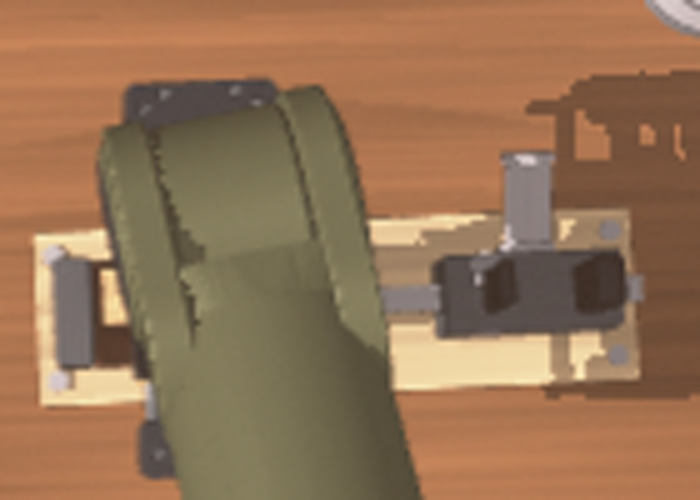

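```bash
python3 -c "
from look import *
S=lambda x,y:((x+.5)/5-.5+220,(y+.5)/5-.5+130)
L=[(50,-14,153),(50,14,153),(50,14,125),(50,-14,125)]
P=[(570,407),(599,390),(593,440),(562,460)]
p,r=fit([('scene',S(*a),np.array(l)*1e-3) for a,l in zip(P,L)],[.511,-.034,1.587])
print(p,np.degrees(p[2]));print(r.round(1))
"
```

```text
[ 0.50768708 -0.03318427  1.52007743] 87.09402124526059
[[-1.2  2.8]
 [ 0.1 -0.6]
 [ 0.9 -2.3]
 [ 0.   0.5]]
```

{"op": "servo_tool", "data": {
  "increments": [
    [[0, 0, 0.03, 0, 0, 0, -1], [0, 0, 0.06, 0, 0, 0, -1], [0, 0, 0.082, 0, 0, 0, -1], [0, 0, 0.09, 0, 0, 0, -1], [0, 0, 0.09, 0, 0, 0, -1]]
  ]
}}

```text
time_s: 15.45
tool_pos: [0.5105, -0.0341, 0.048]
tool_rot: [-179.9, -0.0, 91.0]
force: [0.6, -0.1, -0.7]
grip_width: 0.0279
```

```bash
python3 -c "
from look import *
o=st();look('a8',[('scene',(270,180,100,100),6)])
st()"
```

```text
15.45 [ 0.5105 -0.0341  0.048 ] [-1.7992e+02 -4.0000e-02  9.1030e+01] q [ 54.6  21.9 -61.3 112.   22.4  59.2 -15.7] F [ 0.6 -0.1 -0.7] w 0.0279
15.5 [ 0.5114 -0.0344  0.0491] [179.97  -0.    91.  ] q [ 54.6  21.8 -61.3 111.9  22.3  59.2 -15.7] F [ 0.7  0.4 -0.1] w 0.028
```

View pics/a8.png

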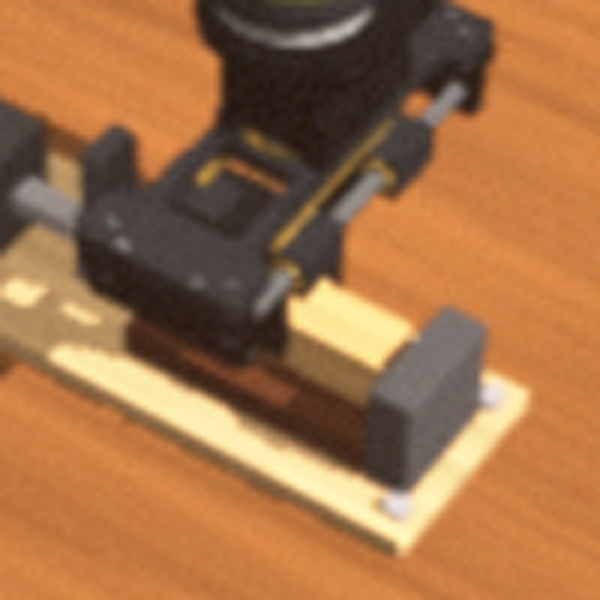

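Looks centred above the channel, foot just short of the anvil. Lower the rest.

{"op": "servo_tool", "data": {
  "increments": [
    [[0, 0, 0.004, 0, 0, 0, -1], [0, 0, 0.008, 0, 0, 0, -1], [0, 0, 0.0115, 0, 0, 0, -1], [0, 0, 0.0115, 0, 0, 0, -1]]
  ]
}}

```text
time_s: 15.9
tool_pos: [0.5107, -0.0359, 0.0371]
tool_rot: [-180.0, 0.1, 90.9]
force: [-0.5, 0.5, -0.3]
grip_width: 0.0277
```

```bash
python3 -c "
from look import *
st()"
```

```text
15.9 [ 0.5107 -0.0359  0.0371] [-1.80e+02  6.00e-02  9.09e+01] q [ 53.9  22.8 -60.5 112.5  23.5  58.1 -16.6] F [-0.5  0.5 -0.3] w 0.0277
```

{"op": "servo_tool", "data": {
  "increments": [
    [[0, 0, 0, 0, 0, 0, 0], [0, 0, 0, 0, 0, 0, 1], [0, 0, 0, 0, 0, 0, 1], [0, 0, 0, 0, 0, 0, 1], [0, 0, 0, 0, 0, 0, 1], [0, 0, -0.02, 0, 0, 0, 1], [0, 0, -0.06, 0, 0, 0, 1], [0, 0, -0.11, 0, 0, 8, 1], [0, 0, -0.15, 0, 0, 16, 1], [0, 0, -0.16, 0, 0, 24, 1], [-0.02, 0, -0.16, 0, 0, 32, 1], [-0.05, 0, -0.16, 0, 0, 40, 1], [-0.08, 0, -0.16, 0, 0, 48, 1], [-0.11, 0, -0.16, 0, 0, 56, 1], [-0.14, 0, -0.16, 0, 0, 64, 1], [-0.17, 0, -0.16, 0, 0, 72, 1], [-0.19, 0, -0.16, 0, 0, 80, 1], [-0.193, 0, -0.16, 0, 0, 88, 1], [-0.193, 0, -0.16, 0, 0, 90, 1], [-0.193, 0, -0.16, 0, 0, 90, 1]]
  ]
}}

```text
time_s: 17.9
tool_pos: [0.5139, -0.2286, 0.1973]
tool_rot: [180.0, -0.0, 0.9]
force: [0.8, -0.6, 0.5]
grip_width: 0.0872
```

```bash
python3 -c "
from look import *
o=st();look('a9',[('scene',(210,130,160,140),5)]);look('a9t',[('top',(295,205,140,100),5)])
st()"
```

```text
17.9 [ 0.5139 -0.2286  0.1973] [ 1.7996e+02 -1.0000e-02  9.0000e-01] q [ 63.6  13.6 -48.4  96.5  10.6  74.6 -76. ] F [ 0.8 -0.6  0.5] w 0.0872
18.0 [ 0.5139 -0.2283  0.1974] [ 1.7995e+02 -2.0000e-02  1.0100e+00] q [ 63.6  13.6 -48.5  96.5  10.6  74.6 -75.9] F [-1.  -0.4 -0.7] w 0.0873
```

View pics/a9.png

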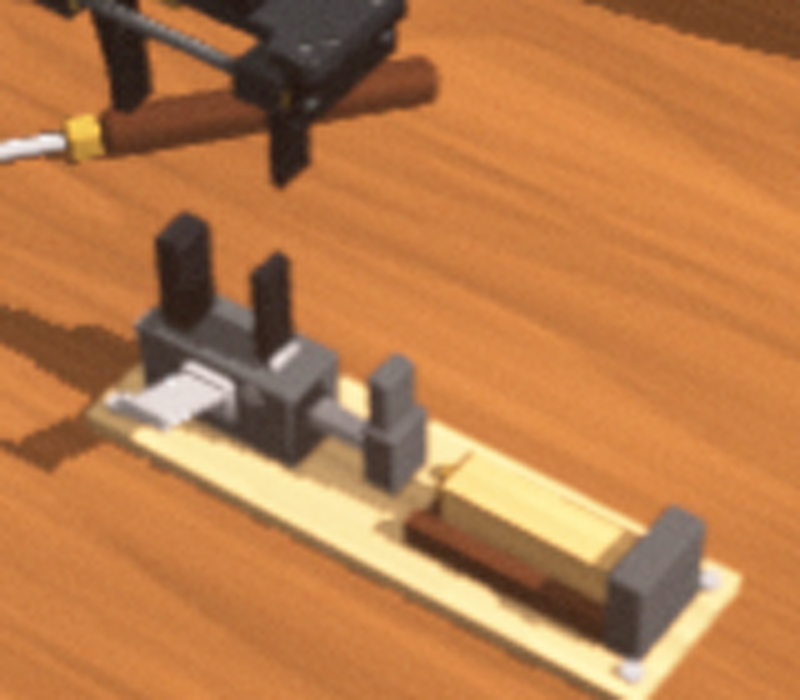

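View pics/a9t.png

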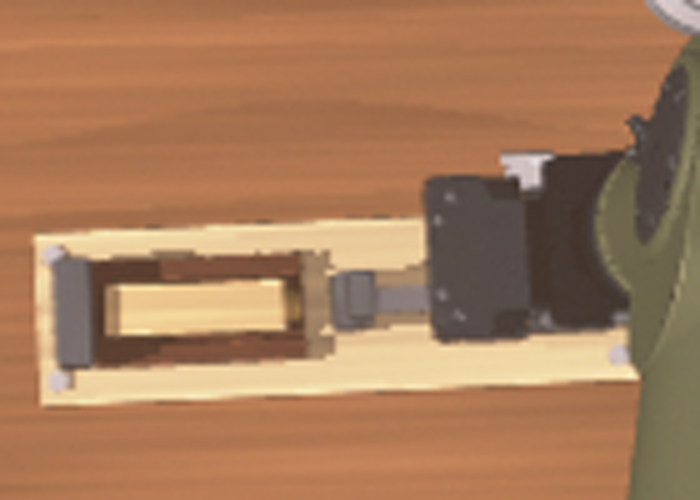

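{"op": "servo_tool", "data": {
  "increments": [
    [[0, -0.002, 0.03, 0, 0, 0, 1], [0, -0.002, 0.052, 0, 0, 0, 1], [0, -0.002, 0.052, 0, 0, 0, 1]]
  ]
}}

```text
time_s: 18.3
tool_pos: [0.5116, -0.2256, 0.1426]
tool_rot: [-179.9, 0.3, 1.0]
force: [-0.3, 0.3, 1.2]
grip_width: 0.0869
```

```bash
python3 -c "
from look import *
o=st();look('b1',[('scene',(210,130,120,110),6)])
st()"
```

```text
18.3 [ 0.5116 -0.2256  0.1426] [-179.9     0.27    1.  ] q [ 62.5  16.3 -47.8 100.5  12.8  69.1 -77.8] F [-0.3  0.3  1.2] w 0.0869
18.35 [ 0.513  -0.226   0.1445] [-1.7997e+02  1.1000e-01  9.9000e-01] q [ 62.5  16.2 -47.8 100.4  12.8  69.2 -77.8] F [ 0.4 -0.9  0.5] w 0.0869
```

View pics/b1.png

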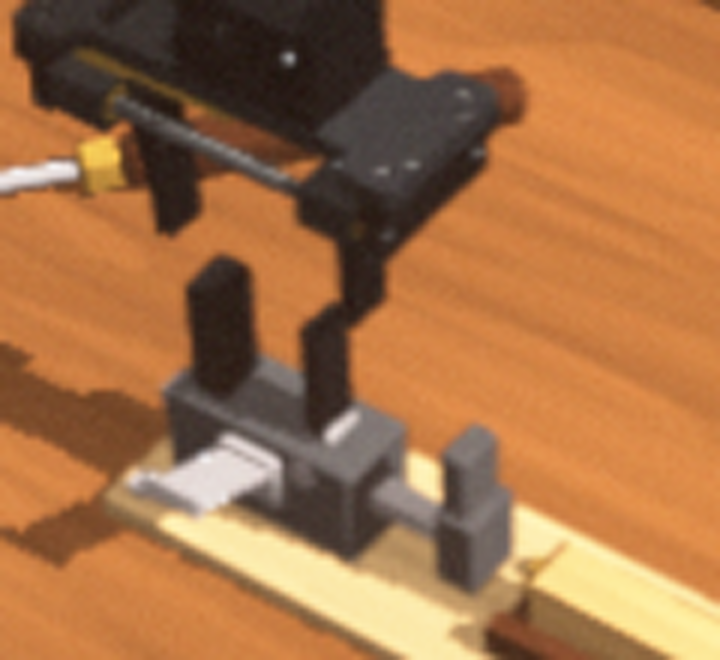

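```bash
python3 -c "
from look import *
p=np.array([.5127,-.1265,1.5867])
A=lambda *a:np.array(a)*1e-3
f=lambda P:((proj('scene',P)[0]-[210,130]+.5)*6-.5).round()
for n,x,y,z in [('trig nf',-65,-12,130),('trig nb',-75,-12,130),('trig ff',-65,12,130),('trig fb',-75,12,130),('grip nb',-135,-14,125),('grip nf',-117,-14,125),('grip fb',-135,14,125)]: print(n,f(T(p,A(x,y,z))))
for y in(-.1825,-.1675):
  for x in(.513-.0095,.5225): print('finger',f([x,y,.1445]))
for y in(-.2695,-.2845):
  for x in(.513-.0095,.5225): print('finger rear',f([x,y,.1445]))
"
```

```text
trig nf [314. 336.]
trig nb [294. 326.]
trig ff [349. 303.]
trig fb [330. 293.]
grip nb [178. 282.]
grip nf [212. 298.]
grip fb [220. 245.]
finger [362. 288.]
finger [334. 314.]
finger [391. 302.]
finger [363. 329.]
finger rear [198. 206.]
finger rear [169. 231.]
finger rear [170. 192.]
finger rear [141. 217.]
```

{"op": "servo_tool", "data": {
  "increments": [
    [[0, 0, 0.025, 0, 0, 0, 1], [0, 0, 0.05, 0, 0, 0, 1], [0, 0, 0.05, 0, 0, 0, 1]]
  ]
}}

```text
time_s: 18.65
tool_pos: [0.5125, -0.2262, 0.094]
tool_rot: [-179.9, 0.2, 0.9]
force: [-0.3, -0.2, -0.5]
grip_width: 0.0871
```

```bash
python3 -c "
from look import *
o=st()"
```

```text
18.65 [ 0.5125 -0.2262  0.094 ] [-1.7995e+02  1.7000e-01  9.4000e-01] q [ 61.1  19.4 -46.7 103.4  15.6  64.1 -80. ] F [-0.3 -0.2 -0.5] w 0.0871
```

{"op": "servo_tool", "data": {
  "increments": [
    [[0, 0, 0, 0, 0, 0, -1], [0, 0.002, 0, 0, 0, 0, -1], [0, 0.004, 0, 0, 0, 0, -1], [0, 0.006, 0, 0, 0, 0, -1], [0, 0.008, 0, 0, 0, 0, -1], [0, 0.01, 0, 0, 0, 0, -1], [0, 0.012, 0, 0, 0, 0, -1], [0, 0.013, 0, 0, 0, 0, -1]]
  ],
  "squeeze": 22
}}

```text
time_s: 19.45
tool_pos: [0.5155, -0.2385, 0.0971]
tool_rot: [-180.0, -0.1, 0.9]
force: [-0.6, 6.5, 11.0]
grip_width: 0.0479
```

```bash
python3 -c "
from look import *
o=st();look('b2',[('scene',(210,130,150,130),5)]);o=st()"
```

```text
19.45 [ 0.5155 -0.2385  0.0971] [-1.7999e+02 -1.5000e-01  9.3000e-01] q [ 61.7  19.9 -46.4 102.4  15.8  64.3 -79. ] F [-0.6  6.5 11. ] w 0.0479
19.5 [ 0.5155 -0.2385  0.0971] [-1.7999e+02 -1.4000e-01  9.4000e-01] q [ 61.7  19.9 -46.4 102.4  15.8  64.3 -79. ] F [-0.5  4.5  9.9] w 0.0478
```

View pics/b2.png

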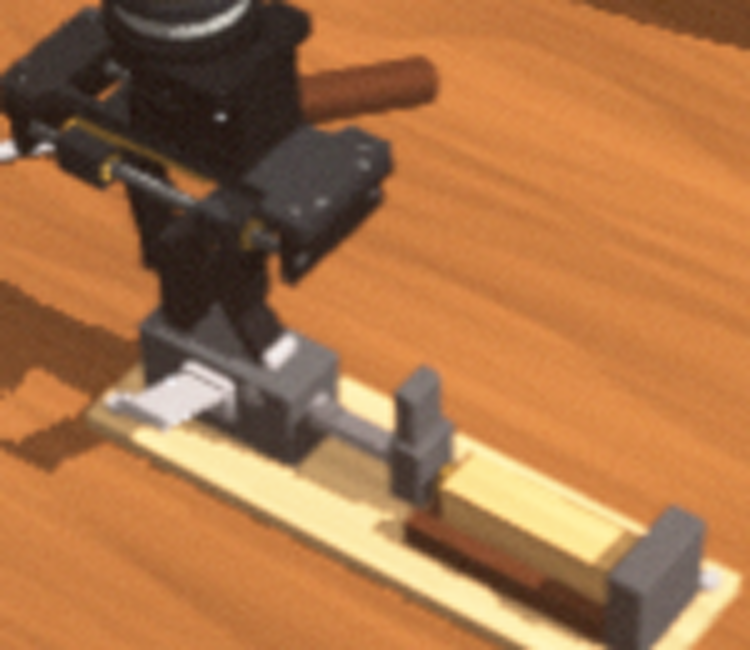

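{"op": "servo_tool", "data": {
  "increments": [
    [[0, 0.002, 0, 0, 0, 0, -1], [0, 0.004, 0, 0, 0, 0, -1], [0, 0.005, 0, 0, 0, 0, -1], [0, 0.005, 0, 0, 0, 0, -1]]
  ]
}}

```text
time_s: 19.9
tool_pos: [0.5156, -0.2386, 0.0969]
tool_rot: [-179.7, -0.1, 1.1]
force: [-2.2, 12.7, 13.0]
grip_width: 0.0479
```

```bash
python3 -c "
from look import *
o=st()"
```

```text
19.9 [ 0.5156 -0.2386  0.0969] [-1.7965e+02 -6.0000e-02  1.1000e+00] q [ 61.8  20.1 -46.4 102.2  15.6  64.6 -78.6] F [-2.2 12.7 13. ] w 0.0479
```

{"op": "servo_tool", "data": {
  "increments": [
    [[0, -0.002, 0, 0, 0, 0, 1], [0, -0.006, 0, 0, 0, 0, 1], [0, -0.01, 0.001, 0, 0, 0, 1], [0, -0.012, 0.003, 0, 0, 0, 1], [0, -0.012, 0.003, 0, 0, 0, 1], [0, -0.012, 0.003, 0, 0, 0, 1], [0, -0.012, 0.003, 0, 0, 0, 1], [0, -0.012, 0.003, 0, 0, 0, 1]]
  ]
}}

```text
time_s: 20.7
tool_pos: [0.5134, -0.2336, 0.0921]
tool_rot: [179.9, 0.0, 0.9]
force: [-0.1, -0.5, -0.4]
grip_width: 0.0864
```

```bash
python3 -c "
from look import *
o=st();look('b3',[('scene',(210,130,150,130),5)]);look('b3t',[('top',(295,205,140,100),5)])"
```

```text
20.7 [ 0.5134 -0.2336  0.0921] [1.7992e+02 2.0000e-02 8.5000e-01] q [ 61.3  19.8 -46.4 103.1  16.   63.8 -79.7] F [-0.1 -0.5 -0.4] w 0.0864
```

View pics/b3.png

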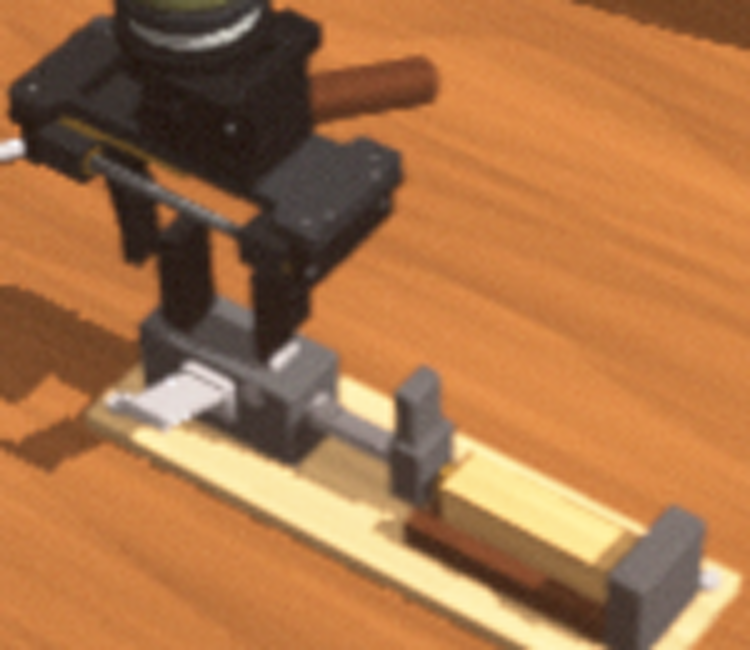

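View pics/b3t.png

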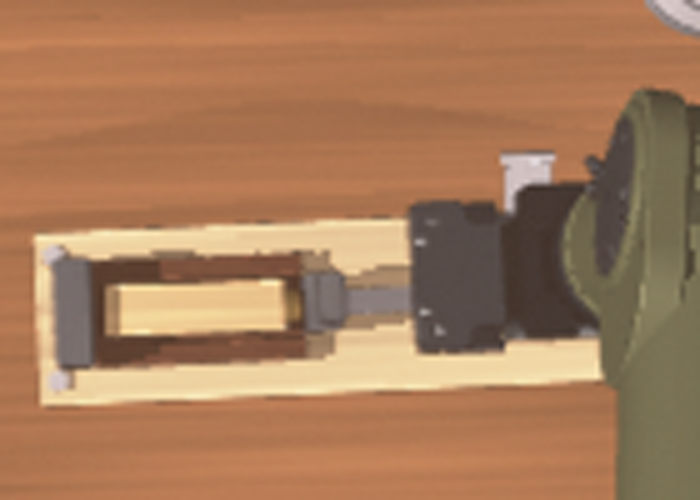

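{"op": "servo_tool", "data": {
  "increments": [
    [[0, -0.006, -0.003, 0, 0, 0, 1], [0, -0.006, -0.003, 0, 0, 0, 1], [0, -0.006, -0.003, 0, 0, 0, -1], [0, -0.004, -0.003, 0, 0, 0, -1], [0, -0.002, -0.003, 0, 0, 0, -1], [0, 0, -0.003, 0, 0, 0, -1], [0, 0.002, -0.003, 0, 0, 0, -1], [0, 0.004, -0.003, 0, 0, 0, -1], [0, 0.005, -0.003, 0, 0, 0, -1], [0, 0.006, -0.003, 0, 0, 0, -1], [0, 0.006, -0.003, 0, 0, 0, -1]]
  ]
}}

```text
time_s: 21.9
tool_pos: [0.5142, -0.2379, 0.0953]
tool_rot: [-180.0, -0.0, 0.9]
force: [2.2, 2.6, -1.9]
grip_width: 0.0493
```

```bash
python3 -c "
from look import *
o=st();look('b4',[('scene',(270,180,100,85),4),('top',(300,235,100,70),4)])"
```

```text
21.9 [ 0.5142 -0.2379  0.0953] [-1.7998e+02 -2.0000e-02  9.3000e-01] q [ 61.6  19.9 -46.3 102.6  15.8  64.3 -79.1] F [ 2.2  2.6 -1.9] w 0.0493
```

View pics/b4.png

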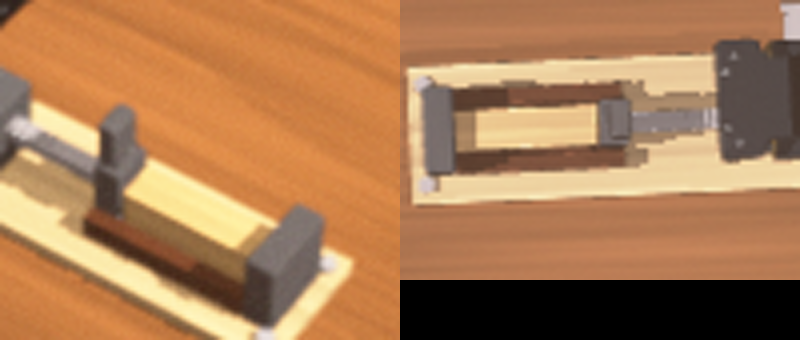

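{"op": "servo_tool", "data": {
  "increments": [
    [[0, -0.002, 0, 0, 0, 0, 1], [0, -0.005, 0, 0, 0, 0, 1], [0, -0.008, 0, 0, 0, 0, 1], [0, -0.0105, 0, 0, 0, 0, 1], [0, -0.0105, 0, 0, 0, 0, 1], [0, -0.0105, 0, 0, 0, 0, 1], [0, -0.0105, 0, 0, 0, 0, 1], [0, -0.0105, 0, 0, 0, 0, -1], [0, -0.0085, 0, 0, 0, 0, -1], [0, -0.0065, 0, 0, 0, 0, -1], [0, -0.0045, 0, 0, 0, 0, -1], [0, -0.0025, 0, 0, 0, 0, -1], [0, -0.001, 0, 0, 0, 0, -1], [0, 0, 0, 0, 0, 0, -1], [0, 0.001, 0, 0, 0, 0, -1], [0, 0.001, 0, 0, 0, 0, -1], [0, 0.001, 0, 0, 0, 0, -1]]
  ]
}}

```text
time_s: 23.7
tool_pos: [0.5141, -0.2321, 0.0954]
tool_rot: [-179.5, 0.1, 1.2]
force: [-3.5, 14.2, 6.9]
grip_width: 0.0607
```

```bash
python3 -c "
from look import *
o=st();look('b5',[('scene',(270,180,100,85),4),('top',(300,235,100,70),4)]);o=st()"
```

```text
23.7 [ 0.5141 -0.2321  0.0954] [-1.7952e+02  1.3000e-01  1.1700e+00] q [ 61.5  19.9 -46.6 102.6  15.5  64.5 -79. ] F [-3.5 14.2  6.9] w 0.0607
23.8 [ 0.5141 -0.2321  0.0954] [-1.7952e+02  1.3000e-01  1.1600e+00] q [ 61.5  19.9 -46.6 102.6  15.5  64.5 -79. ] F [-4.  14.   6.7] w 0.0607
```

View pics/b5.png

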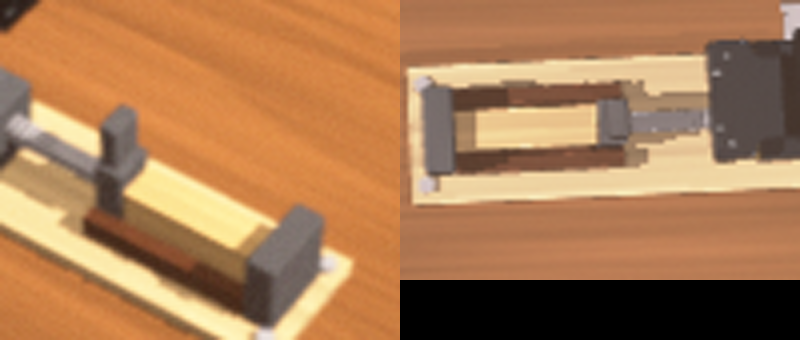

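```bash
python3 -c "
from look import *
p=np.array([.5127,-.1265,1.5867])
for j in(.019,.035,.044,.047,.05,.053):
  f=lambda P:proj('top',P)[0]
  P=T(p,[[j-.012-.007,-.013,.098],[j-.012+.007,-.013,.098],[j-.012,0,.098],[j,-.016,.064]])
  print(j,((proj('top',P)-[300,235]+.5)*4-.5+[400,0]).round().tolist(),((proj('scene',P)-[270,180]+.5)*4-.5).round().tolist())
look('b6',[('top',(330,245,40,40),10),('scene',(285,195,40,40),10)])
"
```

```text
0.019 [[675.0, 97.0], [654.0, 98.0], [665.0, 117.0], [642.0, 98.0]] [[55.0, 103.0], [73.0, 113.0], [76.0, 96.0], [78.0, 157.0]]
0.035 [[651.0, 98.0], [630.0, 99.0], [642.0, 118.0], [619.0, 99.0]] [[76.0, 114.0], [95.0, 123.0], [98.0, 106.0], [99.0, 168.0]]
0.044 [[638.0, 99.0], [617.0, 100.0], [628.0, 119.0], [606.0, 100.0]] [[88.0, 120.0], [107.0, 129.0], [110.0, 112.0], [111.0, 174.0]]
0.047 [[633.0, 99.0], [613.0, 100.0], [624.0, 119.0], [602.0, 100.0]] [[92.0, 122.0], [111.0, 131.0], [114.0, 114.0], [115.0, 176.0]]
0.05 [[629.0, 99.0], [608.0, 100.0], [620.0, 119.0], [597.0, 100.0]] [[96.0, 124.0], [115.0, 133.0], [118.0, 116.0], [119.0, 178.0]]
0.053 [[624.0, 100.0], [604.0, 100.0], [615.0, 119.0], [593.0, 101.0]] [[100.0, 126.0], [119.0, 135.0], [122.0, 118.0], [123.0, 180.0]]
```

View pics/b6.png

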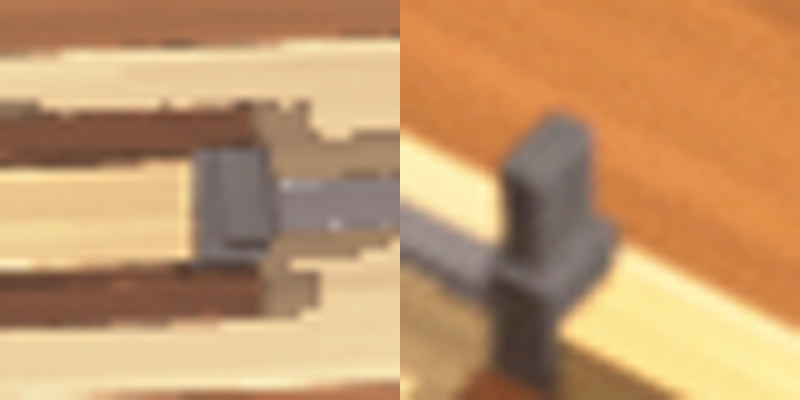

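{"op": "servo_tool", "data": {
  "increments": [
    [[0, -0.001, 0, 0, 0, 0, 1], [0, -0.003, 0, 0, 0, 0, 1], [0, -0.005, 0, 0, 0, 0, 1], [0, -0.005, 0, 0, 0, 0, 1], [0, -0.005, 0, 0, 0, 0, 1], [0, -0.005, 0, 0, 0, 0, 1], [0, -0.005, -0.03, 0, 0, 0, 1], [0, -0.005, -0.07, 0, 0, 0, 1], [0, -0.005, -0.08, 0, 0, 0, 1]]
  ]
}}

```text
time_s: 24.8
tool_pos: [0.5163, -0.2366, 0.1798]
tool_rot: [179.7, -0.4, 0.8]
force: [0.1, -0.8, 0.2]
grip_width: 0.0869
```

```bash
python3 -c "
from look import *
o=st();look('b7',[('scene',(210,130,150,130),5)]);o=st()
p=np.array([.5127,-.1265,1.5867])
g=T(p,[-.095,-.070,0])[0];print(g)
show(o['tool_pos'],o['tool_rot'],[([g[0],g[1],.09],[180,0,.9]),([g[0],g[1],.044],[180,0,.9])])"
```

```text
24.8 [ 0.5163 -0.2366  0.1798] [179.68  -0.37   0.84] q [ 63.6  14.8 -48.2  97.5  11.7  72.4 -76.2] F [ 0.1 -0.8  0.2] w 0.0869
24.85 [ 0.5163 -0.2366  0.1798] [179.66  -0.37   0.84] q [ 63.6  14.8 -48.1  97.5  11.7  72.4 -76.3] F [-0.1 -0.9  0.5] w 0.087
[ 0.58420193 -0.22037478  0.        ]
[np.float64(0.5842019330140868), np.float64(-0.22037477603301667), 0.09] [180, 0, 0.9] -> [0.0675, -0.0158, 0.0902, 0.3398, -0.3669, -0.0603]
[np.float64(0.5842019330140868), np.float64(-0.22037477603301667), 0.044] [180, 0, 0.9] -> [0.0672, -0.0161, 0.1362, 0.3398, -0.3669, -0.0603]
```

View pics/b7.png

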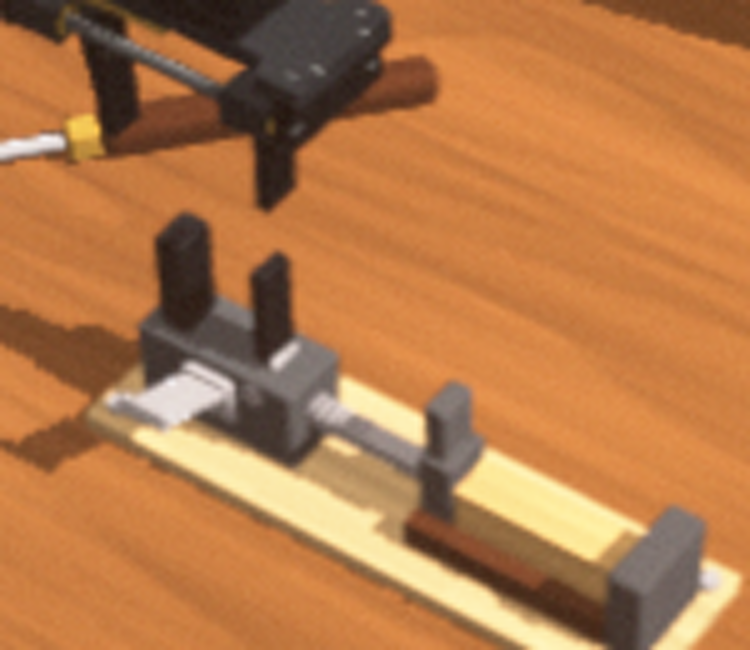

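{"op": "servo_tool", "data": {
  "increments": [
    [[0.03, -0.008, 0, 0, 0, 0, -1], [0.067, -0.016, 0, 0, 0, 0, -1], [0.067, -0.016, 0, 0, 0, 0, -1], [0.067, -0.016, 0, 0, 0, 0, -1], [0.067, -0.016, 0, 0, 0, 0, -1], [0.067, -0.016, 0.02, 0, 0, 0, -1], [0.067, -0.016, 0.04, 0, 0, 0, -1], [0.067, -0.016, 0.06, 0, 0, 0, -1], [0.067, -0.016, 0.08, 0, 0, 0, -1], [0.067, -0.016, 0.09, 0, 0, 0, -1], [0.067, -0.016, 0.09, 0, 0, 0, -1]]
  ]
}}

```text
time_s: 25.95
tool_pos: [0.5789, -0.2183, 0.0841]
tool_rot: [180.0, 0.1, 0.8]
force: [0.9, 0.4, -0.1]
grip_width: 0.0071
```

```bash
python3 -c "
from look import *
o=st();look('b8',[('scene',(210,130,120,110),6)])"
```

```text
25.95 [ 0.5789 -0.2183  0.0841] [1.7996e+02 1.5000e-01 8.5000e-01] q [ 54.   27.4 -45.4  95.5  21.1  66.1 -86.1] F [ 0.9  0.4 -0.1] w 0.0071
```

View pics/b8.png

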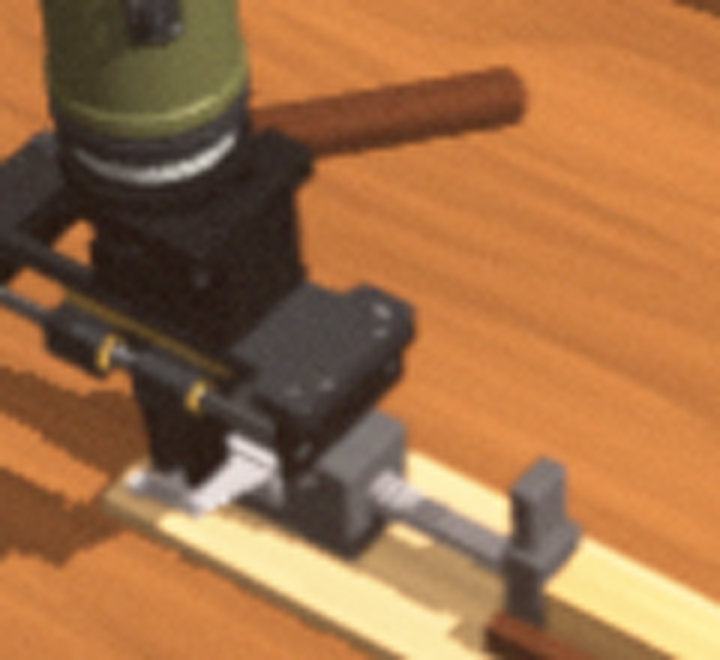

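{"op": "servo_tool", "data": {
  "increments": [
    [[0.004, 0, 0.012, 0, 0, 0, -1], [0.004, 0, 0.02, 0, 0, 0, -1], [0.004, 0, 0.028, 0, 0, 0, -1], [0.004, 0, 0.034, 0, 0, 0, -1], [0.004, 0, 0.037, 0, 0, 0, -1], [0.004, 0, 0.037, 0, 0, 0, -1]]
  ]
}}

```text
time_s: 26.6
tool_pos: [0.5883, -0.2178, 0.0534]
tool_rot: [179.8, -0.4, 0.9]
force: [-3.0, 0.9, 23.7]
grip_width: 0.0006
```

```bash
python3 -c "
from look import *
o=st();look('b9',[('scene',(210,130,120,110),6)])"
```

```text
26.6 [ 0.5883 -0.2178  0.0534] [179.77  -0.36   0.94] q [ 52.5  29.8 -44.4  96.2  23.1  63.1 -87.7] F [-3.   0.9 23.7] w 0.0006
```

View pics/b9.png

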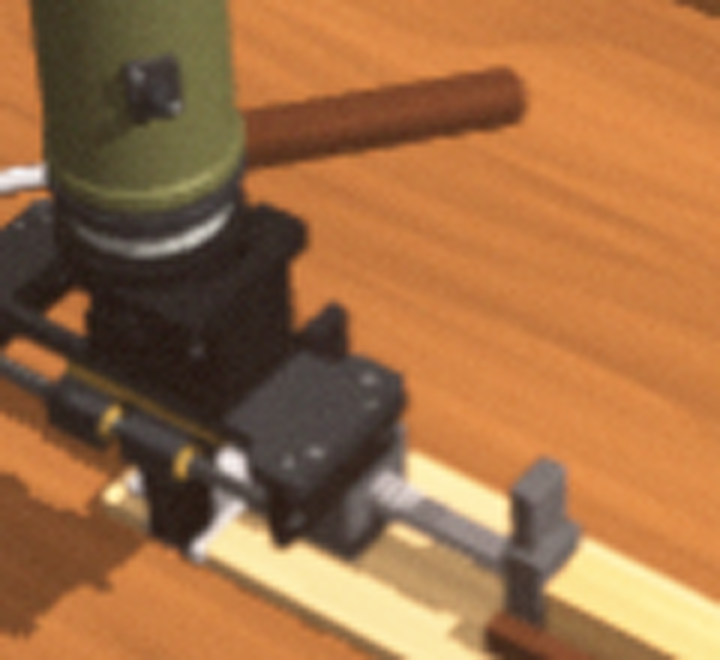

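```bash
python3 -c "
from look import *
o=env.get_obs()
p=np.array([.5127,-.1265,1.5867])
g=T(p,[.072,0,0])[0];print(g)
show(o['tool_pos'],o['tool_rot'],[([g[0],g[1],.16],[180,0,.9]),([g[0],g[1],.078],[180,0,.9])])"
```

```text
[ 0.51155498 -0.05450911  0.        ]
[np.float64(0.5115549837982083), np.float64(-0.05450910517365662), 0.16] [180, 0, 0.9] -> [-0.0733, -0.1641, -0.1077, 0.232, -0.3667, 0.0311]
[np.float64(0.5115549837982083), np.float64(-0.05450910517365662), 0.078] [180, 0, 0.9] -> [-0.0739, -0.1645, -0.0257, 0.232, -0.3667, 0.0311]
```

{"op": "servo_tool", "data": {
  "increments": [
    [[0, 0, -0.03, 0, 0, 0, -1], [0, 0, -0.07, 0, 0, 0, -1], [0, 0, -0.107, 0, 0, 0, -1], [-0.02, -0.045, -0.107, 0, 0, 0, -1], [-0.035, -0.085, -0.107, 0, 0, 0, -1], [-0.055, -0.125, -0.107, 0, 0, 0, -1], [-0.077, -0.162, -0.107, 0, 0, 0, -1], [-0.077, -0.162, -0.107, 0, 0, 0, -1]]
  ]
}}

```text
time_s: 27.45
tool_pos: [0.5022, -0.0506, 0.1548]
tool_rot: [179.9, 0.2, 1.4]
force: [-0.0, -0.0, -0.3]
grip_width: 0.0004
```

```bash
python3 -c "
from look import *
o=st();look('c1',[('scene',(210,130,150,130),5)]);o=st()
p=np.array([.5127,-.1265,1.5867])
g=T(p,[.072,0,0])[0];print(g)
show(o['tool_pos'],o['tool_rot'],[([g[0],g[1],.078],[180,0,.9])])"
```

```text
27.45 [ 0.5022 -0.0506  0.1548] [1.799e+02 1.600e-01 1.400e+00] q [ 54.5   8.2 -55.1 106.9   7.4  68.7 -91.6] F [-0.  -0.  -0.3] w 0.0004
27.5 [ 0.5037 -0.0541  0.1552] [1.7982e+02 5.0000e-02 1.2000e+00] q [ 54.6   8.4 -54.9 106.7   7.5  68.7 -91.6] F [ 0.1 -0.6  0.9] w 0.0003
[ 0.51155498 -0.05450911  0.        ]
[np.float64(0.5115549837982083), np.float64(-0.05450910517365662), 0.078] [180, 0, 0.9] -> [0.0079, 0.0003, 0.0772, 0.1761, 0.0495, 0.3015]
```

View pics/c1.png

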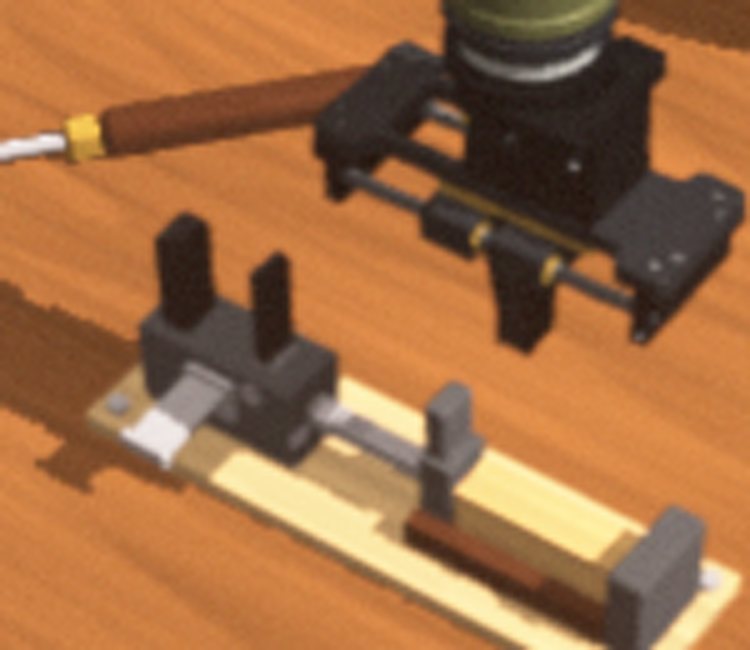

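{"op": "servo_tool", "data": {
  "increments": [
    [[0.008, 0, 0.03, 0, 0, 0, -1], [0.008, 0, 0.06, 0, 0, 0, -1], [0.008, 0, 0.077, 0, 0, 0, -1], [0.008, 0, 0.077, 0, 0, 0, -1], [0.008, 0.01, 0.077, 0, 0, 0, -1], [0.008, 0.02, 0.077, 0, 0, 0, -1], [0.008, 0.03, 0.077, 0, 0, 0, -1], [0.008, 0.04, 0.077, 0, 0, 0, -1], [0.008, 0.05, 0.077, 0, 0, 0, -1], [0.008, 0.055, 0.077, 0, 0, 0, -1], [0.008, 0.055, 0.077, 0, 0, 0, -1]]
  ]
}}

```text
time_s: 28.6
tool_pos: [0.5143, -0.1137, 0.0788]
tool_rot: [179.8, -0.1, 0.8]
force: [-0.2, -0.6, -0.1]
grip_width: 0.0005
```

```bash
python3 -c "
from look import *
o=st();look('c2',[('scene',(210,130,150,130),5)]);o=st()"
```

```text
28.6 [ 0.5143 -0.1137  0.0788] [ 1.7984e+02 -6.0000e-02  8.1000e-01] q [ 54.9  16.9 -51.1 108.8  15.2  61.2 -91.6] F [-0.2 -0.6 -0.1] w 0.0005
28.65 [ 0.5138 -0.1135  0.0785] [1.7983e+02 1.0000e-02 8.3000e-01] q [ 54.8  16.9 -51.1 108.9  15.2  61.2 -91.6] F [-0.1  0.4 -0.3] w 0.0003
```

View pics/c2.png

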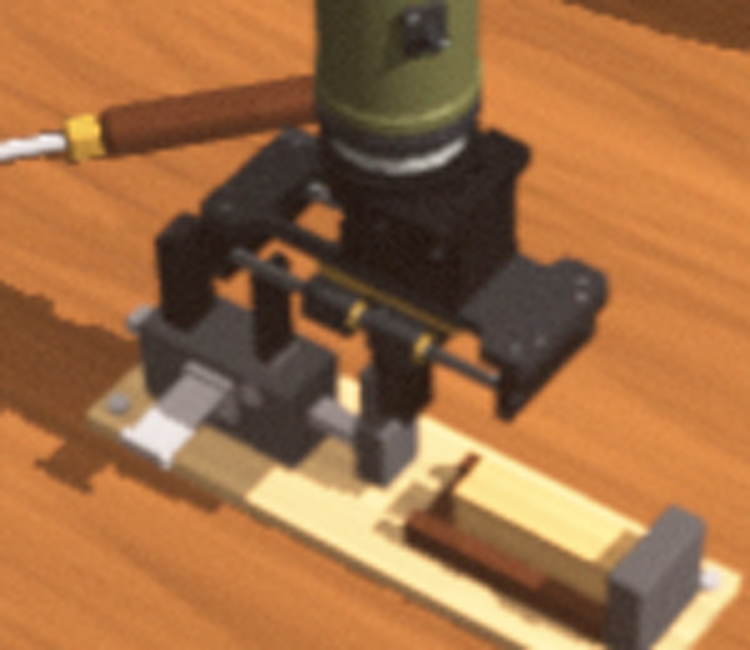

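{"op": "servo_tool", "data": {
  "increments": [
    [[0, 0.004, 0, 0, 0, 0, -1], [0, 0.008, 0, 0, 0, 0, -1], [0, 0.012, 0, 0, 0, 0, -1], [0, 0.012, 0, 0, 0, 0, -1]]
  ]
}}

```text
time_s: 29.05
tool_pos: [0.5139, -0.1235, 0.0783]
tool_rot: [180.0, 0.0, 0.9]
force: [-0.8, 3.6, 3.6]
grip_width: 0.0006
```

```bash
python3 -c "
from look import *
o=st()"
```

```text
29.05 [ 0.5139 -0.1235  0.0783] [1.7999e+02 3.0000e-02 9.2000e-01] q [ 55.6  17.2 -50.8 108.5  15.2  61.3 -90.4] F [-0.8  3.6  3.6] w 0.0006
```

{"op": "servo_tool", "data": {
  "increments": [
    [[0, 0.003, 0, 0, 0, 0, -1], [0, 0.006, 0, 0, 0, 0, -1], [0, 0.006, 0, 0, 0, 0, -1], [0, 0.006, 0, 0, 0, 0, -1]]
  ]
}}

```text
time_s: 29.45
tool_pos: [0.5139, -0.1235, 0.0783]
tool_rot: [-179.6, 0.1, 1.1]
force: [-1.9, 15.2, 6.8]
grip_width: 0.0003
```

```bash
python3 -c "
from look import *
o=st();look('c3',[('scene',(210,130,150,130),5)]);o=st()"
```

```text
29.45 [ 0.5139 -0.1235  0.0783] [-1.7964e+02  9.0000e-02  1.1200e+00] q [ 55.8  17.4 -50.8 108.4  14.9  61.4 -89.9] F [-1.9 15.2  6.8] w 0.0003
29.5 [ 0.5139 -0.1235  0.0783] [-1.7964e+02  9.0000e-02  1.1200e+00] q [ 55.8  17.4 -50.8 108.4  14.9  61.4 -89.9] F [-3.6 14.9  6. ] w 0.0005
```

View pics/c3.png

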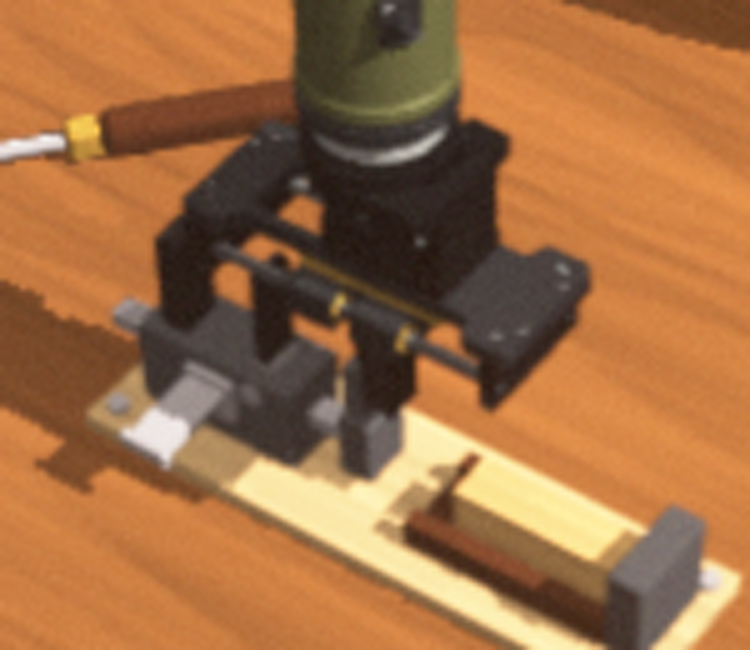

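{"op": "servo_tool", "data": {
  "increments": [
    [[0, -0.01, 0, 0, 0, 0, -1], [0, -0.025, 0, 0, 0, 0, -1], [0, -0.03, -0.03, 0, 0, 0, -1], [0, -0.03, -0.08, 0, 0, 0, -1], [0, -0.03, -0.12, 0, 0, 0, -1], [-0.02, -0.08, -0.14, 0, 0, 0, -1], [-0.02, -0.13, -0.15, 0, 0, 0, -1], [-0.02, -0.18, -0.16, 0, 0, 0, -1], [-0.02, -0.23, -0.16, 0, 0, 0, -1], [-0.02, -0.28, -0.16, 0, 0, 0, -1], [-0.02, -0.33, -0.16, 0, 0, 0, -1], [-0.02, -0.33, -0.16, 0, 0, 0, -1]]
  ]
}}

```text
time_s: 30.7
tool_pos: [0.4872, 0.2073, 0.2386]
tool_rot: [-179.9, -0.1, 1.5]
force: [0.4, 0.1, 1.2]
grip_width: 0.0005
```

```bash
python3 -c "
from look import *
o=st();look('c4',[('scene',(210,130,150,130),5)]);look('c4t',[('top',(295,205,140,100),5)]);o=st()
p=np.array([.5127,-.1265,1.5867])
for j in(0,.004,.008):
  P=T(p,[[j,-.016,.064],[j-.012+.007,0,.098],[j-.012-.007,0,.098]])
  print(j,((proj('top',P)-[295,205]+.5)*5-.5).round().tolist(),((proj('scene',P)-[210,130]+.5)*5-.5).round().tolist())"
```

```text
30.7 [0.4872 0.2073 0.2386] [-1.7988e+02 -1.0000e-01  1.4800e+00] q [  36.3   11.1  -68.6   97.2   10.5   78.7 -122.5] F [0.4 0.1 1.2] w 0.0005
30.8 [0.4884 0.2023 0.238 ] [ 1.7996e+02 -4.0000e-02  1.2000e+00] q [  36.5   11.1  -68.3   97.3   10.5   78.8 -122.3] F [ 0.4 -0.8 -0. ] w 0.0003
0 [[362.0, 272.0], [379.0, 295.0], [405.0, 294.0]] [[367.0, 431.0], [376.0, 360.0], [353.0, 349.0]]
0.004 [[355.0, 272.0], [372.0, 296.0], [397.0, 295.0]] [[374.0, 434.0], [383.0, 363.0], [360.0, 352.0]]
0.008 [[347.0, 272.0], [364.0, 296.0], [390.0, 295.0]] [[380.0, 437.0], [389.0, 367.0], [366.0, 355.0]]
```

View pics/c4.png

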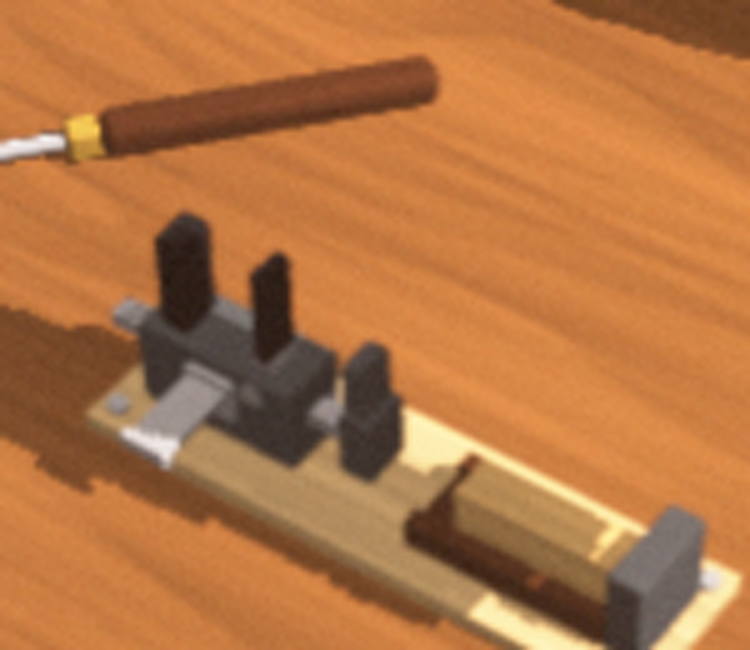

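View pics/c4t.png

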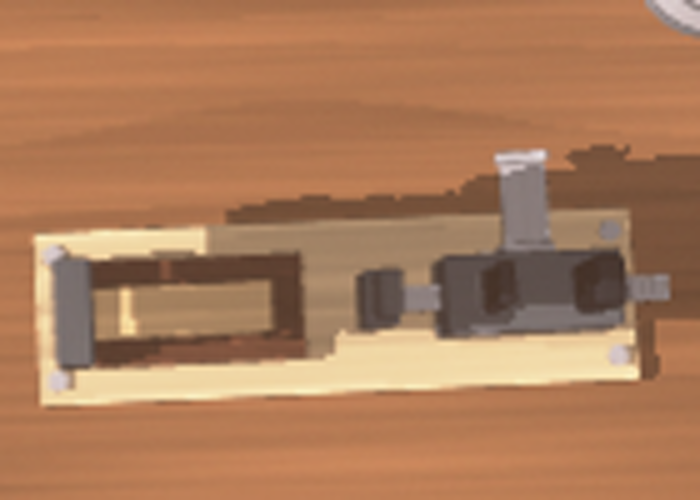

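```bash
python3 -c "
from look import *
p=np.array([.5127,-.1265,1.5867])
P=T(p,[[.05,-.014,.05],[.05,.014,.05]]);print(proj('top',P).round(1).tolist())
look('c5',[('top',(335,250,30,30),13),('scene',(285,210,40,40),10)])
im=cv2.imread('pics/c5.png');cv2.imwrite('pics/c5.png',cv2.convertScaleAbs(im,alpha=1.8))"
```

```text
[[348.7, 260.9], [349.2, 270.8]]
```

View pics/c5.png

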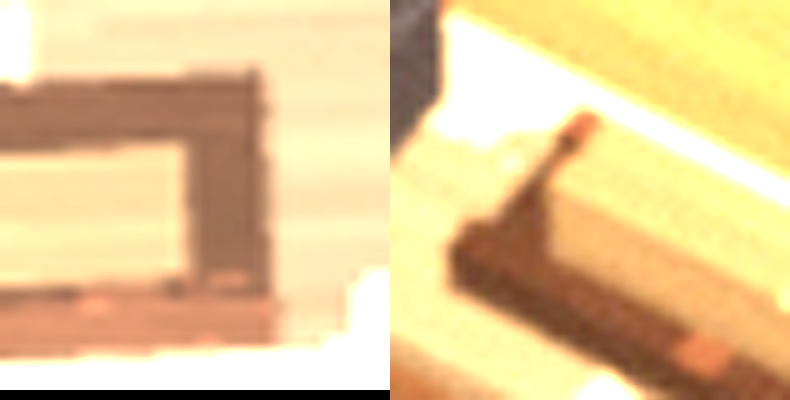

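Nothing sticks out of the blank's end. It lies at 335 + 187/13 = 349.4 px in the top view, against 349 predicted for a blank hard against the anvil. The channel around it is clear, so I'm handing in.

```bash
python3 -c "
from look import *
o=st();print(env.sign_off())"
```

```text
30.9 [0.4895 0.1983 0.2377] [ 1.7985e+02 -2.0000e-02  8.2000e-01] q [  36.8   11.   -68.2   97.3   10.5   78.8 -122.3] F [ 0.  -0.1 -0.3] w 0.0005
the job is handed in; nothing more can be done
None
```

The job is done and handed in at 30.9 s; no verdict was reported back.

**What I did:**
- **Laying down:** I lifted the blank from the stand, set its foot on the bench, pivoted it onto its side in a light grip and let go.
- **Placing:** I took it again across the middle and laid it in the channel, bushing towards the jaw.
- **Pressing:** Three squeezes with a 22 N grip, trigger and fixed grip between the fingers. The third went hard short of the stop.
- **Release:** I pressed the release lever down, then slid the jaw back by its tab. It stopped moving and the push rose to about 15 N.

**Last checks, from the pictures:**
- **Clamped:** with the trigger hard, the jaw stood at about 50 mm.
- **Bushing:** nothing stands out of the blank's end, which lies at 349.4 px against 349 expected for a blank hard on the anvil.
- **Jaw, trigger and lever:** the jaw is within about 2 mm of fully back, the trigger is upright and the lever is down.
- **Arm:** clear of everything, with about 0 N on the tool.

**What failed or disagreed:**
- **Tilt:** the arm could not reach the 60–70° tilt I first wanted for laying the blank down, because of wrist limits. I pivoted it from about 38° instead.
- **Camera agreement:** the two cameras differ by about 2–4 mm along the clamp, so the jaw figures carry that uncertainty.
- **Lying blank:** the top view was blocked there, so I measured it from the scene camera only, with about 5 mm misfit at the bushing end.
- **Jar, gouge and chuck:** I did not measure them again at the end. The arm felt no contact near them.

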